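# Move blocked lenses into a tote with a lens spoon

## Task

The dark lenses on the felt mat have freshly polished faces and must not be touched with the gripper: take the lens spoon by its grip, scoop up the lenses one at a time and set each one gently down inside the deep grey tote, standing upright on its metal foot on the tote's floor, without dropping it in. When all the lenses that are there are in the tote, stand the spoon upright again in the middle of its black rubber pad and let go of it. Leave the other things on the table where they are.

Things in the scene. Friction and masses are not known exactly. Their poses are not given: they have to be found in the camera images.
- lens_1: dark round lens, 60 mm in diameter, domed on top, flat below, fixed on a bare metal foot (solid cylinder, 32 mm in diameter, 20 mm high). It overhangs the foot by 14 mm all round; its underside is 20 mm and its top 34 mm above the foot's bottom. 90 g. Origin: centre of the foot's bottom; z up when it stands. May be absent (4 or 5 of the five are there).
- lens_2: dark round lens, 60 mm in diameter, domed on top, flat below, fixed on a bare metal foot (solid cylinder, 32 mm in diameter, 20 mm high). It overhangs the foot by 14 mm all round; its underside is 20 mm and its top 34 mm above the foot's bottom. 90 g. Origin: centre of the foot's bottom; z up when it stands. May be absent (4 or 5 of the five are there).
- lens_3: dark round lens, 60 mm in diameter, domed on top, flat below, fixed on a bare metal foot (solid cylinder, 32 mm in diameter, 20 mm high). It overhangs the foot by 14 mm all round; its underside is 20 mm and its top 34 mm above the foot's bottom. 90 g. Origin: centre of the foot's bottom; z up when it stands. May be absent (4 or 5 of the five are there).
- lens_4: dark round lens, 60 mm in diameter, domed on top, flat below, fixed on a bare metal foot (solid cylinder, 32 mm in diameter, 20 mm high). It overhangs the foot by 14 mm all round; its underside is 20 mm and its top 34 mm above the foot's bottom. 90 g. Origin: centre of the foot's bottom; z up when it stands. May be absent (4 or 5 of the five are there).
- lens_5: dark round lens, 60 mm in diameter, domed on top, flat below, fixed on a bare metal foot (solid cylinder, 32 mm in diameter, 20 mm high). It overhangs the foot by 14 mm all round; its underside is 20 mm and its top 34 mm above the foot's bottom. 90 g. Origin: centre of the foot's bottom; z up when it stands. May be absent (4 or 5 of the five are there).
- lens_mat: grey felt mat on the table, 220 mm along its x, 260 mm along its y, 3 mm thick, fixed; the lenses stand on it in two rows of up to three. Origin: centre of its underside, on the table; x and y along its sides (x roughly away from the robot), z up.
- tote: open-topped deep grey plastic tote, 290 mm along its x, 260 mm along its y, 90 mm high, fixed; walls and floor 5 mm thick, so inside it measures 280 x 250 mm and is 85 mm deep; a rim adds 6 mm all round outside. Origin: centre of its underside, on the table; x roughly away from the robot, z up.
- spoon_pad: black rubber pad, 140 mm along its x, 90 mm along its y, 4 mm thick, fixed on the table, on which the spoon stands. Origin: centre of its underside, on the table.
- spoon: lens spoon, steel, 250 g: a flat two-pronged fork that lies level, with an upright handle at its back; stands on its own. Origin: centre of the pocket, at underside level; x to the fork's open front, z up. Prongs 6 mm high, from y = 20 to 28 mm either side (40 mm free between, for one lens foot), from the back plate to x = +33 mm; their last 5 mm are upturned tips 9 mm high.
- spoon_grip (a point): middle of the spoon's square black grip (22 x 22 mm, from 120 to 180 mm above the underside, at the spoon's x = -44 mm); below it a flat steel post (10 mm in x, 16 mm in y).
- spoon_foot (a point): centre of the spoon's footprint (spoon x = -12.5 mm, at the underside). The fork's back plate is 6 mm high, 56 mm wide, from x = -58 to -36 mm.
- spoon_pocket (a point): middle of the pocket, level with the prongs' tops, 6 mm above the spoon's origin. A scooped lens rests with its underside on the prongs' tops, its foot hanging 14 mm below the spoon's underside, centred here within about 6 mm, between the handle and the tips.
- oil: bystander: brown screw-top pot, 47 mm across, 58 mm high, to the far left of the mat; origin at the centre of its underside.
- paste: bystander: white pot with a red lid, 65 mm across, 42 mm high, between the robot and the pad; origin at the centre of its underside.
Not all that is in view belongs to the job. Leave any yellow look-alike of the lens_5 alone. Leave any turquoise look-alike of the lens_4 alone.

How it is judged:
By the outcome, as a careful person would: the job done as asked, in the order asked, and still so for the second after the job is handed in, with the robot touching nothing.
Of lens_1, lens_2, lens_3, lens_4, lens_5 only 4 to 5 are there at a start; the rules pass over those that are not, and their reading is None.
At some moment in a run one of spoon, lens_1, lens_2, lens_3, lens_4, lens_5 may be knocked a few centimetres aside while the robot is not near it.
It also fails if it takes over 208 s, if anything falls off the work surface, if the arm or the gripper's body presses on something with over 40 N, if the wrist force passes 120 N, or if a joint passes its speed limit or range.

## Robot

A 7-joint arm with a two-finger parallel gripper is mounted at the origin on the work surface; the furniture and walls round the work are solid. World frame = base frame: x ahead of the robot, y to its left, z up, the work surface at z = 0. Lengths are in m, angles in rad, forces in N, time in s.
With the tool pointing down it reaches from about 0.375 to 0.925 m from the base axis. Payload 3.1 kg.
Tool frame: the origin (TCP) lies at the very end of the fingers, on their centre line; the grasp point (between the pads) lies 19 mm behind it; z points along the fingers, y is the line along which they close (so a half turn about z gives the same grasp; the last joint's range is limited). The gripper opens to 85 mm and grips with 20 to 120 N. Pads are 22 mm wide; open, the fingers measure 114 mm over their backs; the gripper's body (76 mm by 85 mm) begins 54 mm behind the grasp point. The pads swing forward as they close: fully open they stand 13 mm farther back than shut.
Start: joints at [-1.382, 0.383, 0.044, 1.598, -0.018, 1.161, -0.05], TCP at [0.184, 0.623, 0.231] pointing down, gripper open.
Joint ranges: [-2.61, 2.61], [-0.41, 2.15], [-1.48, 1.57], [0, 2.5], [-1.57, 4.71], [0.05, 1.97], [-2.85, 2.85]. Speed limits (rad/s): [2.79, 2.79, 3.14, 3.14, 3.14, 3.14, 3.14].

## Interface

Orientations are given as a rotation vector (axis times angle).
In Python, from rig import env gives the robot as it stands.
- The arm moves only by the shell command python3 -m jog 'ROWS' [FORCE]. ROWS is JSON, a list of rows, each an object with "dp": the shift along the tool's x, y, z in cm, a list of three; "dr": the turn, a rotation vector about the tool's x, y, z in rad, a list of three; "fingers": the finger opening in cm, from 0 to 8.54. A call has 1 to 10 rows; each row is the pose to reach, as a shift and turn from the pose commanded when the call began, along the tool's axes at that moment; what a row does not reach only later rows make up. A row lasts 1/10 s, in which the tool goes at most 50 mm and 8.59 degrees, less where a joint would pass 70% of its speed; a pose out of reach is approached as far as the arm can. A call with a gripper value outside its range is refused whole. The fingers move at their own pace and stop on an object; FORCE is the grip in N (left out, the last holds). Time passes only in rows, so rows that repeat a pose let the fingers close. It gives the time, the measured TCP pose, the force, the opening and the grip force at its end, in the units of the state.
- env.get_obs(): the state, without advancing time (a new reading comes with each control period).
- env.grab_frame(name): name is "side" or "top"; returns a dict with "frame" (480x640x3 uint8, blue, green, red), "depth" (480x640 float32, m along the optical axis (not along the pixel's ray), 0 where there is no reading), "fx", "fy", "cx", "cy" (pixels), "R" (3x3) and "t" (3): a world point X has camera coordinates R X + t. Camera axes: x right, y down, z forward; pixel columns grow to the right and rows downward; lengths in m; the calibration is good to about 2 mm. A picture is of the moment at which its call begins.
- env.sign_off(): hands the job in; it is judged then, once.
The state is a dict: "t": time; "qpos": joint angles; "dq": joint speeds; "joint_torque": joint torques, N m; "tcp_pos": TCP position; "ee_rot": TCP orientation; "contact_force": force on the tool from outside, world axes, zero at the start; "ft_torque": the same for the moment, N m; "gripper_width": finger opening in m; "grip_force": force on a finger pad.
Only numpy, scipy, OpenCV 4.12 (cv2) and the standard library are available. Lean on these libraries where they do the work, as an engineer would, in place of code of your own. Each camera call takes 0.05 s, during which the arm holds its last target. There are 200 camera calls.

## Working session

There is one attempt and no reset: what is moved stays moved. The work goes in short steps, Python scripts to look and compute and a shell command to move; the robot and the scene stay as the last step left them, time stands still between calls to the robot, and variables do not carry over. Pictures are saved under pics/ and viewed, at most 14 in all, crops included, and the job is handed in when it is done.

```bash
mkdir -p pics; ls; python3 - <<'E'
from rig import env
import cv2,numpy as np,pickle
o=env.get_obs();print({k:np.round(v,3) for k,v in o.items()})
for n in("top","side"):
    f=env.grab_frame(n);cv2.imwrite(f"pics/{n}0.png",f["frame"]);pickle.dump(f,open(f"{n}0.pkl","wb"))
    print(n,f["fx"],f["cx"],f["cy"],-f["R"].T@f["t"],f["R"])
E
```

```text
pics
{'t': np.float64(0.0), 'qpos': array([-1.382,  0.384,  0.044,  1.6  , -0.018,  1.161, -0.05 ]), 'dq': array([-0.   ,  0.001, -0.002, -0.001,  0.   ,  0.   ,  0.001]), 'joint_torque': array([-0.0000e+00, -4.3348e+01,  1.0250e+00, -2.4951e+01,  1.1000e-02,
        1.1000e-02, -0.0000e+00]), 'tcp_pos': array([0.184, 0.623, 0.23 ]), 'ee_rot': array([-0.449, -3.109,  0.004]), 'contact_force': array([-0.296,  0.174,  0.094]), 'ft_torque': array([ 0.043, -0.014, -0.032]), 'grip_force': np.float64(0.0), 'gripper_width': np.float64(0.085)}
top 459.524480962098 325.5668989328819 233.32338808090333 [0.39310336 0.0990354  1.07956704] [[-0.0145919  -0.99986162 -0.00798818]
 [-0.99206964  0.01547471 -0.12473314]
 [ 0.1248395   0.00610473 -0.99215817]]
side 622.0615277467438 324.39888405560515 238.2784736609685 [ 0.68125287 -0.5326271   1.27931652] [[ 0.96689515  0.25485596  0.01273633]
 [ 0.22781745 -0.83967691 -0.4929928 ]
 [-0.11494775  0.4795739  -0.86994016]]
```

View pics/top0.png

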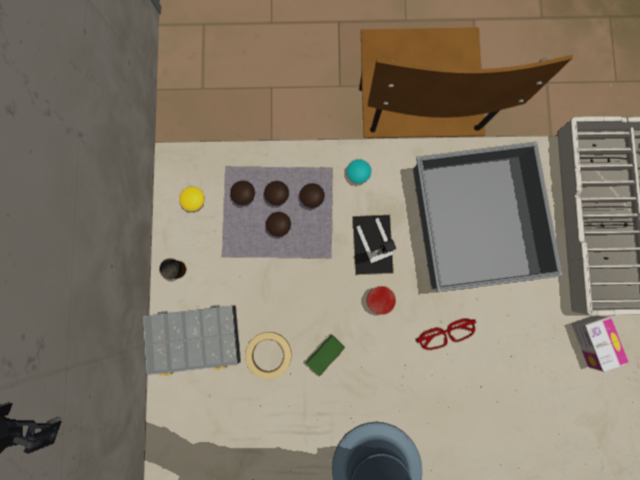

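View pics/side0.png

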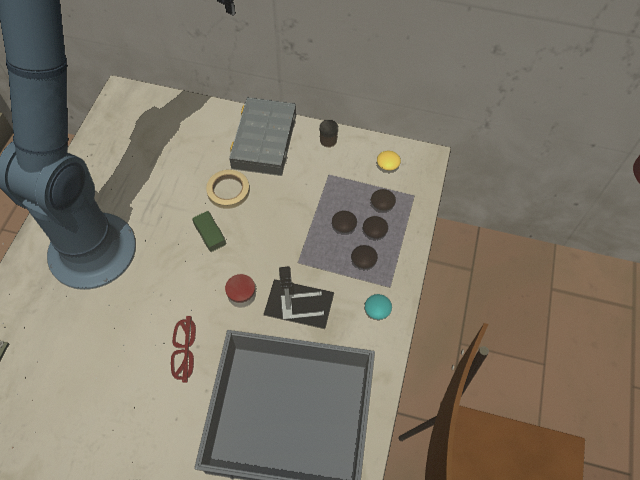

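Four dark lenses: top view (242,193), (276,193), (312,195), (278,224). The spoon is on its pad at (375,243), the tote around (487,215), and the yellow and turquoise decoys at (192,198) and (358,171).

```bash
cat > h.py <<'E'
import numpy as np,cv2,pickle
from scipy.spatial.transform import Rotation as Ro
def cloud(f):
    d=f["depth"].astype(float);v,u=np.mgrid[:480,:640]
    P=np.stack([(u-f["cx"])/f["fx"]*d,(v-f["cy"])/f["fy"]*d,d],-1)
    W=(P-f["t"])@f["R"]; W[d==0]=np.nan
    return W
def blobs(f,mask,mn=30):
    W=cloud(f);n,l,s,c=cv2.connectedComponentsWithStats(mask.astype(np.uint8))
    return [(W[l==i],c[i],s[i,4]) for i in range(1,n) if s[i,4]>=mn]
def lenses(f,lo=.012,hi=.3):
    W=cloud(f);m=(f["frame"].max(-1)<75)&(W[...,2]>lo)&(W[...,2]<hi)
    m&=(W[...,0]>.45)&(W[...,0]<.95)
    out=[]
    for P,c,a in blobs(f,m,200):
        (x,y),r=cv2.minEnclosingCircle(P[:,:2].astype(np.float32))
        out.append((round(x,4),round(y,4),round(r,4),round(np.nanmax(P[:,2]),4),c.round(),a))
    return out
E
python3 - <<'E'
from h import *
for n in("top","side"):
    f=pickle.load(open(n+"0.pkl","rb"));W=cloud(f);B=f["frame"].astype(int)
    print(n);[print(l) for l in lenses(f)]
    # spoon
    box=(W[...,0]>.5)&(W[...,0]<.75)&(W[...,1]>-.15)&(W[...,1]<.08)
    g=box&(W[...,2]>.1);print("grip",g.sum(),np.nanmin(W[g],0),np.nanmax(W[g],0),np.median(W[box&(W[...,2]>.175)],0))
    # prongs : bright pixels on the pad
    b=(W[...,2]<.03)&box&(B.min(-1)>150)
    for P,c,a in blobs(f,b,25):
        print("bright",c,a,np.nanmin(P,0).round(3),np.nanmax(P,0).round(3),np.nanmedian(P,0).round(3))
    k=box&(B.max(-1)<40)&(W[...,2]<.02);
    for P,c,a in blobs(f,k,60):print("pad",a,cv2.minAreaRect(P[:,:2].astype(np.float32)*1000))
    t=(W[...,2]>.08)&(W[...,2]<.1)&(W[...,1]<-.05)&(W[...,0]>.4)&(W[...,1]>-.45)
    for P,c,a in blobs(f,t,60):print("rim",a,cv2.minAreaRect(P[:,:2].astype(np.float32)*1000))
f=pickle.load(open("top0.pkl","rb"))
cv2.imwrite("pics/c.png",np.hstack([cv2.resize(f["frame"][205:285,340:410],None,fx=7,fy=7,interpolation=2)]))
E
```

```text
top
(0.8804, -0.2176, 0.2088, np.float64(0.1555), array([459.,  82.]), np.int32(4698))
(0.565, -0.2513, 0.1788, np.float64(0.0908), array([517., 191.]), np.int32(2620))
(0.5642, -0.1163, 0.1142, np.float64(0.0873), array([423., 216.]), np.int32(463))
(0.6246, 0.2996, 0.0295, np.float64(0.0406), array([242., 193.]), np.int32(469))
(0.6227, 0.22, 0.0292, np.float64(0.039), array([276., 193.]), np.int32(472))
(0.6164, 0.1368, 0.0298, np.float64(0.039), array([311., 195.]), np.int32(470))
(0.5493, 0.2159, 0.0294, np.float64(0.0386), array([278., 224.]), np.int32(481))Traceback (most recent call last):
  File "<stdin>", line 7, in <module>
    res = np.fmin.reduce(a, axis=axis, out=out, **kwargs)
ValueError: zero-size array to reduction operation fmin which has no identity
```

```bash
python3 - <<'E'
from h import *
for n in("top","side"):
    f=pickle.load(open(n+"0.pkl","rb"));W=cloud(f);B=f["frame"].astype(int)
    print(n)
    if n=="side":[print(l[:5]) for l in lenses(f)]
    box=(W[...,0]>.4)&(W[...,0]<.6)&(W[...,1]>-.07)&(W[...,1]<.08)
    g=box&(W[...,2]>.1);print("grip",g.sum(),np.nanmin(W[g],0),np.nanmax(W[g],0),np.median(W[box&(W[...,2]>.175)],0),(box&(W[...,2]>.175)).sum())
    b=(W[...,2]<.03)&box&(B.min(-1)>130)
    for P,c,a in blobs(f,b,25):
        print("bright",c,a,np.nanmin(P,0).round(3),np.nanmax(P,0).round(3),np.nanmedian(P,0).round(3))
    k=box&(B.max(-1)<60)&(W[...,2]<.02);
    for P,c,a in blobs(f,k,60):print("pad",a,cv2.minAreaRect(P[:,:2].astype(np.float32)*1000))
    t=(W[...,2]>.08)&(W[...,2]<.1)&(W[...,1]<-.05)&(W[...,0]>.35)&(W[...,1]>-.5)
    for P,c,a in blobs(f,t,60):print("rim",a,cv2.minAreaRect(P[:,:2].astype(np.float32)*1000))
f=pickle.load(open("top0.pkl","rb"));s=pickle.load(open("side0.pkl","rb"))
r=lambda a:cv2.resize(a,(400,440),interpolation=2)
cv2.imwrite("pics/c.png",np.hstack([r(f["frame"][205:285,340:413]),r(s["frame"][255:335,260:333])]))
E
```

```text
top
grip 168 [ 0.4675499  -0.03261469  0.12789365] [ 0.49298924 -0.00653308  0.18553939] [ 0.48073673 -0.01936914  0.18184997] 126
bright [365.62405769 246.36905932] 3051 [ 0.4   -0.07  -0.007] [0.6   0.08  0.023] [ 0.489  0.025 -0.   ]
bright [381.16666667 229.56410256] 78 [ 0.51  -0.037 -0.002] [ 0.56  -0.013  0.014] [ 0.534 -0.025  0.008]
bright [363.05376344 238.89247312] 93 [ 0.484  0.004 -0.001] [0.543 0.032 0.015] [0.513 0.018 0.008]
pad 1427 ((501.4851379394531, -3.6675567626953125), (134.06997680664062, 85.57389068603516), 1.545931339263916)
rim 617 ((860.4107666015625, -239.0769500732422), (31.406187057495117, 377.4795837402344), 1.4058544635772705)
rim 2763 ((553.4507446289062, -250.13865661621094), (302.7637939453125, 274.140625), 6.447775840759277)
side
(0.6245, 0.2977, 0.0314, np.float64(0.0425), array([383., 199.]))
(0.5482, 0.2137, 0.0308, np.float64(0.043), array([344., 221.]))
(0.6212, 0.218, 0.0315, np.float64(0.0427), array([375., 227.]))
(0.6157, 0.1363, 0.0309, np.float64(0.0446), array([364., 256.]))
(0.4799, -0.0231, 0.0145, np.float64(0.1903), array([285., 27
[... 414 characters left out ...]
001] [0.541 0.03  0.017] [0.512 0.017 0.011]
bright [294.83406114 311.55021834] 229 [ 0.458 -0.05   0.004] [0.559 0.002 0.019] [ 0.488 -0.03   0.01 ]
pad 138 ((499.61114501953125, 36.563926696777344), (67.66327667236328, 26.576610565185547), 20.619321823120117)
pad 696 ((524.4973754882812, -3.9674415588378906), (87.22454833984375, 89.48085021972656), 1.5030014514923096)
pad 117 ((447.9337463378906, -35.35377883911133), (37.457244873046875, 44.89072799682617), 19.987138748168945)
rim 3103 ((551.611328125, -250.5047607421875), (302.7574768066406, 273.5308532714844), 6.5471625328063965)
rim 169 ((850.3106079101562, -198.82102966308594), (215.2574462890625, 11.43998908996582), 88.03971099853516)
```

View pics/c.png

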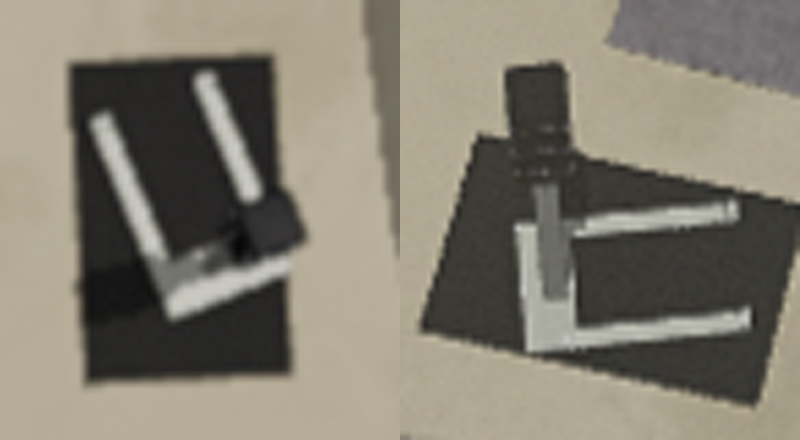

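The crop shows the spoon turned about 25° to the left, with its prongs pointing away from the robot. Next I'll get the exact yaw and the first move.

```bash
cat >> h.py <<'E'
def st():
    from rig import env
    o=env.get_obs();R=Ro.from_rotvec(o["ee_rot"]).as_matrix()
    return o,o["tcp_pos"],R
def rel(p,yaw):
    """print the shift/turn from the present pose to TCP p, tool down, tool y at yaw(deg)"""
    o,t,R=st();a=np.radians(yaw);y=np.array([np.cos(a),np.sin(a),0]);z=np.array([0,0,-1.])
    T=np.column_stack([np.cross(y,z),y,z])
    print("dp",(R.T@(np.array(p)-t)*100).round(2),"dr",Ro.from_matrix(R.T@T).as_rotvec().round(3),"at",t.round(4),"tilt",R[:,2].round(3),"yaw",np.degrees(np.arctan2(R[1,1],R[0,1])).round(2))
E
python3 - <<'E'
from h import *
for n in("top","side"):
    f=pickle.load(open(n+"0.pkl","rb"));W=cloud(f);B=f["frame"].astype(int)
    box=(W[...,0]>.4)&(W[...,0]<.6)&(W[...,1]>-.07)&(W[...,1]<.08)
    b=(W[...,2]<.03)&box&(B.min(-1)>130)
    for P,c,a in blobs(f,b,25):
        if a<2000:
            if a>100: P=P[P[:,0]>.5]
            l=cv2.fitLine(P[:,:2].astype(np.float32),2,0,.01,.01).ravel();print(n,np.degrees(np.arctan2(l[1],l[0])),l[2:])
rel([.4805,-.021,.25],24.5)
E
```

```text
top 21.096903 [ 0.5348193  -0.02516327]
top 21.320179 [0.5134256  0.01792911]
side 21.53798 [0.51160705 0.01691186]
side 21.87996 [ 0.5288945  -0.02761698]
dp [-46.68 -53.34  -1.86] dr [-0.002  0.001  0.856] at [0.1836 0.6226 0.23  ] tilt [-0.001 -0.002 -1.   ] yaw 73.57
```

```bash
R='x'; python3 -m jog '[{"dp":[-12,-13,-2],"dr":[0,0,0.2],"fingers":8.5},{"dp":[-24,-27,-2],"dr":[0,0,0.4],"fingers":8.5},{"dp":[-36,-40,-2],"dr":[0,0,0.6],"fingers":8.5},{"dp":[-46.7,-53.3,-2],"dr":[0,0,0.91],"fingers":8.5},{"dp":[-46.7,-53.3,-2],"dr":[0,0,0.91],"fingers":8.5},{"dp":[-46.7,-53.3,-2],"dr":[0,0,0.91],"fingers":8.5},{"dp":[-46.7,-53.3,-2],"dr":[0,0,0.91],"fingers":8.5},{"dp":[-46.7,-53.3,-2],"dr":[0,0,0.91],"fingers":8.5},{"dp":[-46.7,-53.3,-2],"dr":[0,0,0.91],"fingers":8.5},{"dp":[-46.7,-53.3,-2],"dr":[0,0,0.91],"fingers":8.5}]'
python3 -c "
from h import *
rel([.4805,-.021,.25],21.4)"
```

```text
t: 1.1
tcp_pos: [0.3942, 0.1682, 0.2471]
ee_rot: [-1.769, -2.595, -0.0]
contact_force: [1.5, 1.0, -0.2]
gripper_width: 0.0846
grip_force: 0.0
dp [-20.76   1.12  -0.31] dr [-0.    -0.001  0.001] at [0.3942 0.1682 0.2471] tilt [-0.  0. -1.] yaw 21.44
```

```bash
python3 -m jog '[{"dp":[-5,0.3,0]},{"dp":[-10,0.6,0]},{"dp":[-15,0.9,0]},{"dp":[-19,1,0]},{"dp":[-19,1,0]},{"dp":[-19,1,0]}]'
python3 -c "
from h import *
rel([.4805,-.021,.135],21.4)"
```

```text
dp [-20.77   1.12  11.19] dr [-0.    -0.001  0.001] at [0.3942 0.1682 0.2471] tilt [-0.  0. -1.] yaw 21.44schema error: expected keys dp, dr, fingers
```

```bash
python3 -m jog '[{"dp":[-5,0.3,0],"dr":[0,0,0],"fingers":8.5},{"dp":[-10,0.6,0],"dr":[0,0,0],"fingers":8.5},{"dp":[-15,0.9,0],"dr":[0,0,0],"fingers":8.5},{"dp":[-19,1,0],"dr":[0,0,0],"fingers":8.5},{"dp":[-19,1,0],"dr":[0,0,0],"fingers":8.5},{"dp":[-19,1,0],"dr":[0,0,0],"fingers":8.5},{"dp":[-19,1,0],"dr":[0,0,0],"fingers":8.5}]'
python3 -c "
from h import *
rel([.4805,-.021,.135],21.4)"
```

```text
t: 1.8
tcp_pos: [0.4721, -0.0016, 0.2468]
ee_rot: [-1.766, -2.596, 0.001]
contact_force: [0.4, -0.5, 1.0]
gripper_width: 0.0853
grip_force: 0.0
dp [-2.13  0.08 11.18] dr [-0.001 -0.001  0.002] at [ 0.4721 -0.0016  0.2468] tilt [-0.001  0.    -1.   ] yaw 21.54
```

```bash
python3 -m jog '[{"dp":[-2.1,0.1,2],"dr":[0,0,0],"fingers":8.5},{"dp":[-2.1,0.1,4],"dr":[0,0,0],"fingers":8.5},{"dp":[-2.1,0.1,6],"dr":[0,0,0],"fingers":8.5},{"dp":[-2.1,0.1,8],"dr":[0,0,0],"fingers":8.5},{"dp":[-2.1,0.1,10],"dr":[0,0,0],"fingers":8.5},{"dp":[-2.1,0.1,11.2],"dr":[0,0,0],"fingers":8.5},{"dp":[-2.1,0.1,11.2],"dr":[0,0,0],"fingers":8.5},{"dp":[-2.1,0.1,11.2],"dr":[0,0,0],"fingers":8.5}]'
python3 -c "
from h import *
rel([.4805,-.021,.135],21.4)"
python3 - <<'E'
from h import *
from rig import env
f=env.grab_frame("side");cv2.imwrite("pics/a.png",cv2.resize(f["frame"][200:350,180:380],(800,600)))
E
```

```text
t: 2.6
tcp_pos: [0.4816, -0.0213, 0.1355]
ee_rot: [-1.768, -2.597, -0.0]
contact_force: [-0.2, -0.2, 0.6]
gripper_width: 0.085
grip_force: 0.0
dp [ 0.07 -0.09  0.05] dr [ 0.    -0.     0.002] at [ 0.4816 -0.0213  0.1355] tilt [ 0.  0. -1.] yaw 21.51
```

View pics/a.png

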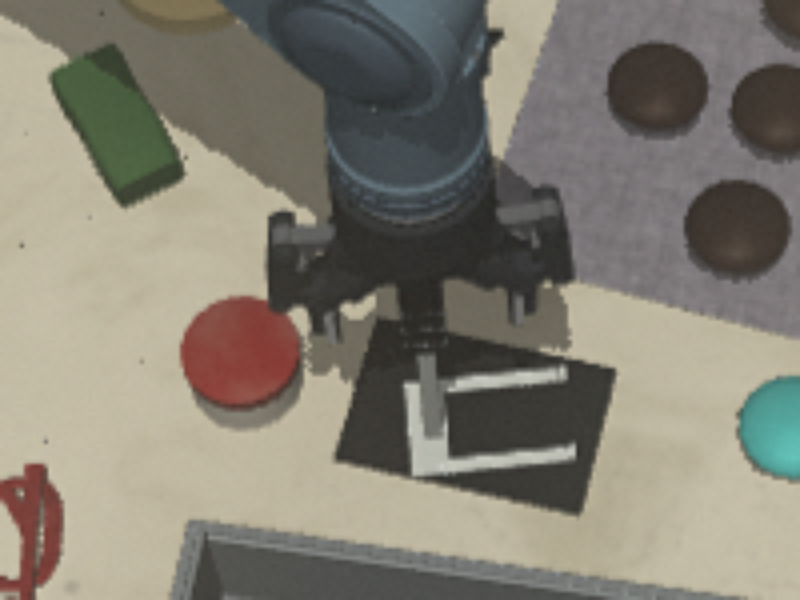

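The spoon grip at (420,310) in the crop is centred between the open fingers at (325,310) and (520,300). I'll close the gripper.

```bash
python3 -m jog '[{"dp":[0,0,0],"dr":[0,0,0],"fingers":4},{"dp":[0,0,0],"dr":[0,0,0],"fingers":2.6},{"dp":[0,0,0],"dr":[0,0,0],"fingers":2.2},{"dp":[0,0,0],"dr":[0,0,0],"fingers":1.5},{"dp":[0,0,0],"dr":[0,0,0],"fingers":1.5},{"dp":[0,0,0],"dr":[0,0,0],"fingers":1.5},{"dp":[0,0,0],"dr":[0,0,0],"fingers":1.5},{"dp":[0,0,0],"dr":[0,0,0],"fingers":1.5},{"dp":[0,0,0],"dr":[0,0,0],"fingers":1.5},{"dp":[0,0,0],"dr":[0,0,0],"fingers":1.5}]' 90
python3 -m jog '[{"dp":[0,0,-0.5],"dr":[0,0,0],"fingers":1.5},{"dp":[0,0,-1.5],"dr":[0,0,0],"fingers":1.5},{"dp":[0,0,-3],"dr":[0,0,0],"fingers":1.5},{"dp":[0,0,-4],"dr":[0,0,0],"fingers":1.5},{"dp":[0,0,-4],"dr":[0,0,0],"fingers":1.5},{"dp":[0,0,-4],"dr":[0,0,0],"fingers":1.5}]'
python3 - <<'E'
from h import *
from rig import env
rel([.4805,-.021,.135],21.4)
for n in("side","top"):
    f=env.grab_frame(n);W=cloud(f);pickle.dump(f,open(n+"1.pkl","wb"))
    cv2.imwrite(f"pics/b{n}.png",cv2.resize(f["frame"][200:350,180:380] if n=="side" else f["frame"][190:290,320:440],(600,500)))
    for l in lenses(f): print(l[:5])
E
```

```text
t: 3.65
tcp_pos: [0.4813, -0.0223, 0.1355]
ee_rot: [-1.77, -2.595, 0.0]
contact_force: [-1.6, -0.9, 5.6]
gripper_width: 0.0208
grip_force: 87.8
t: 4.25
tcp_pos: [0.4814, -0.0218, 0.1754]
ee_rot: [1.769, 2.596, 0.001]
contact_force: [-0.1, -1.0, -2.6]
gripper_width: 0.0207
grip_force: 88.2
dp [ 0.11 -0.06  4.04] dr [ 0.001 -0.     0.001] at [ 0.4814 -0.0218  0.1754] tilt [ 0.  0. -1.] yaw 21.45
(0.6235, 0.299, 0.0307, np.float64(0.044), array([383., 199.]))
(0.549, 0.2134, 0.0309, np.float64(0.0447), array([344., 221.]))
(0.6221, 0.2176, 0.031, np.float64(0.045), array([375., 227.]))
(0.4968, -0.0264, 0.0512, np.float64(0.2974), array([290., 263.]))
(0.6148, 0.1346, 0.0304, np.float64(0.0435), array([364., 256.]))
(0.8655, -0.1628, 0.1519, np.float64(0.1584), array([447., 423.]))
(0.8801, -0.2173, 0.2083, np.float64(0.1546), array([459.,  82.]))
(0.5657, -0.253, 0.1784, np.float64(0.0905), array([517., 191.]))
(0.6245, 0.2993, 0.0294, np.float64(0.0405), array([242., 193.]))
(0.6227, 0.2201, 0.0291, np.float64(0.0419), array([276., 193.]))
(0.6156, 0.1377, 0.0289, np.float64(0.0385), array([311., 195.]))
(0.549, 0.216, 0.029, np.float64(0.0392), array([277., 224.]))
```

View pics/bside.png

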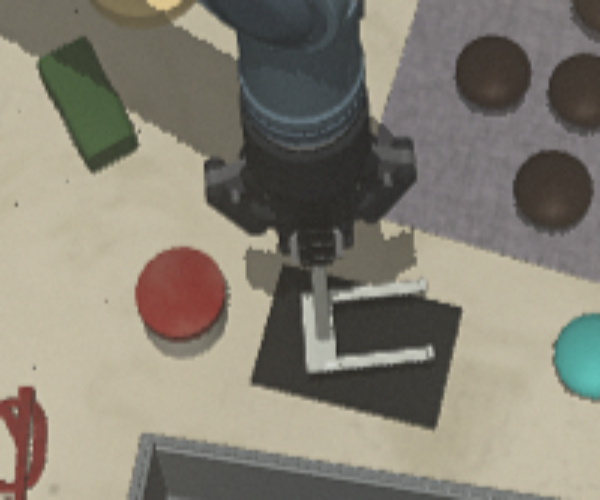

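The spoon is held and level above the pad: fork at (300–430, 285–370) in the crop. Next I'll measure where it sits in the tool frame.

```bash
cat >> h.py <<'E'
def prongs(f,t,R,name=""):
    W=cloud(f);Q=(W-t)@R   # tool frame: x lateral, y spoon fwd, z down
    m=(f["frame"].min(-1)>120)&(Q[...,2]>.105)&(Q[...,2]<.150)&(abs(Q[...,0])<.045)&(Q[...,1]>.022)&(Q[...,1]<.09)
    m&=(abs(Q[...,0])>.012)
    for P,c,a in blobs(f,m,15):
        q=(P-t)@R;l=cv2.fitLine(q[:,:2].astype(np.float32),2,0,.01,.01).ravel();s=np.polyfit(q[:,1],q[:,2],1)
        print(name,"lat",np.median(q[:,0]).round(4),"ang",np.degrees(np.arctan2(-l[0]*np.sign(l[1]),abs(l[1]))).round(2),"tip",np.percentile(q[:,1],97).round(4),"z",np.median(q[:,2]).round(4),"pitch",np.degrees(np.arctan(s[0])).round(1),a)
E
python3 - <<'E'
from h import *
o,t,R=st()
for n in("side","top"): prongs(pickle.load(open(n+"1.pkl","rb")),t,R,n)
E
```

```text
side lat 0.0253 ang 0.46 tip 0.0747 z 0.1241 pitch -1.5 82
side lat -0.023 ang 0.37 tip 0.0741 z 0.1239 pitch -1.0 85
top lat 0.0264 ang 0.07 tip 0.0754 z 0.1271 pitch -1.1 88
```

```bash
cat >> h.py <<'E'
LAT,FWD,UND=.0015,.043,.1315
def sp(px,py,under,yaw,back=0):
    a=np.radians(yaw);y=np.array([np.cos(a),np.sin(a)]);x=np.array([-y[1],y[0]])
    q=np.array([px,py])-(FWD+back)*y-LAT*x
    print("under",under,"back",back,end=" ");rel([q[0],q[1],under+UND],yaw)
E
python3 -c "
from h import *
sp(.549,.2147,.075,3,.085)"
```

```text
under 0.075 back 0.085 dp [23.44  2.81 -3.18] dr [-0.001 -0.     0.322] at [ 0.4807 -0.022   0.1747] tilt [-0.001 -0.    -1.   ] yaw 21.44
```

```bash
python3 -m jog '[{"dp":[0,0,-3.2],"dr":[0,0,0],"fingers":1.5},{"dp":[3,0.4,-3.2],"dr":[0,0,0.04],"fingers":1.5},{"dp":[6,0.7,-3.2],"dr":[0,0,0.08],"fingers":1.5},{"dp":[9,1.1,-3.2],"dr":[0,0,0.12],"fingers":1.5},{"dp":[12,1.4,-3.2],"dr":[0,0,0.16],"fingers":1.5},{"dp":[15,1.8,-3.2],"dr":[0,0,0.2],"fingers":1.5},{"dp":[18,2.1,-3.2],"dr":[0,0,0.25],"fingers":1.5},{"dp":[21,2.5,-3.2],"dr":[0,0,0.3],"fingers":1.5},{"dp":[23.4,2.8,-3.2],"dr":[0,0,0.322],"fingers":1.5},{"dp":[23.4,2.8,-3.2],"dr":[0,0,0.322],"fingers":1.5}]'
python3 -m jog '[{"dp":[0,0,0],"dr":[0,0,0],"fingers":1.5},{"dp":[0,0,0],"dr":[0,0,0],"fingers":1.5},{"dp":[0,0,0],"dr":[0,0,0],"fingers":1.5},{"dp":[0,0,0],"dr":[0,0,0],"fingers":1.5}]'
python3 - <<'E'
from h import *
from rig import env
sp(.549,.2147,.0085,3,.085)
o,t,R=st()
for n in("side","top"):
    f=env.grab_frame(n);prongs(f,t,R,n)
    for l in lenses(f): print(l[:5])
E
```

```text
t: 5.35
tcp_pos: [0.42, 0.2102, 0.2065]
ee_rot: [-2.154, -2.285, 0.001]
contact_force: [-0.6, 0.0, -1.9]
gripper_width: 0.0212
grip_force: 88.9
t: 5.75
tcp_pos: [0.4223, 0.2048, 0.2072]
ee_rot: [-2.165, -2.276, 0.0]
contact_force: [-0.3, -0.5, -1.6]
gripper_width: 0.021
grip_force: 88.9
under 0.0085 back 0.085 dp [ 0.17 -0.09  6.72] dr [-0.     0.    -0.003] at [0.4223 0.2048 0.2072] tilt [-0. -0. -1.] yaw 2.85
side lat 0.0254 ang -1.59 tip 0.0747 z 0.1245 pitch -0.2 66
side lat -0.0236 ang -1.14 tip 0.0727 z 0.1235 pitch 0.8 69
(0.6234, 0.297, 0.0311, np.float64(0.0437), array([383., 199.]))
(0.549, 0.214, 0.0317, np.float64(0.0434), array([344., 221.]))
(0.6208, 0.2176, 0.0314, np.float64(0.0438), array([375., 227.]))
(0.6152, 0.1348, 0.0303, np.float64(0.0452), array([364., 256.]))
(0.8657, -0.1636, 0.152, np.float64(0.157), array([447., 423.]))
top lat -0.0218 ang -0.09 tip 0.075 z 0.1271 pitch -2.0 95
(0.8803, -0.2172, 0.2081, np.float64(0.1556), array([459.,  82.]))
(0.5656, -0.2526, 0.1781, np.float64(0.0896), array([517., 191.]))
(0.5645, -0.1172, 0.1143, np.float64(0.0873), array([423., 215.]))
(0.6244, 0.2994, 0.0294, np.float64(0.0396), array([242., 193.]))
(0.6228, 0.2198, 0.0293, np.float64(0.039), array([276., 193.]))
(0.6159, 0.1376, 0.0291, np.float64(0.0394), array([311., 195.]))
(0.5494, 0.2161, 0.0292, np.float64(0.0382), array([278., 224.]))
```

```bash
python3 -m jog '[{"dp":[0.15,-0.1,1.5],"dr":[0,0,0],"fingers":1.5},{"dp":[0.15,-0.1,3],"dr":[0,0,0],"fingers":1.5},{"dp":[0.15,-0.1,4.5],"dr":[0,0,0],"fingers":1.5},{"dp":[0.15,-0.1,5.7],"dr":[0,0,0],"fingers":1.5},{"dp":[0.15,-0.1,6.4],"dr":[0,0,0],"fingers":1.5},{"dp":[0.15,-0.1,6.7],"dr":[0,0,0],"fingers":1.5},{"dp":[0.15,-0.1,6.7],"dr":[0,0,0],"fingers":1.5},{"dp":[0.15,-0.1,6.7],"dr":[0,0,0],"fingers":1.5}]'
python3 - <<'E'
from h import *
from rig import env
sp(.549,.2150,.0085,3)
o,t,R=st()
for n in("side","top"): prongs(env.grab_frame(n),t,R,n)
E
```

```text
t: 6.65
tcp_pos: [0.4214, 0.2077, 0.1408]
ee_rot: [2.163, 2.278, 0.002]
contact_force: [-0.1, -0.4, -2.3]
gripper_width: 0.021
grip_force: 88.9
under 0.0085 back 0 dp [-0.08  8.48  0.09] dr [ 0.001 -0.001 -0.   ] at [0.4214 0.2077 0.1408] tilt [ 0.001  0.001 -1.   ] yaw 2.97
side lat 0.027 ang 5.37 tip 0.072 z 0.1268 pitch -4.7 91
side lat 0.018 ang -0.28 tip 0.0562 z 0.1385 pitch -3.6 66
side lat -0.0222 ang 0.91 tip 0.0738 z 0.1248 pitch -2.3 68
side lat -0.0343 ang -0.77 tip 0.0536 z 0.1382 pitch -4.7 96
top lat -0.0284 ang 0.36 tip 0.0882 z 0.1392 pitch 1.2 384
```

```bash
python3 -m jog '[{"dp":[-0.05,1,0],"dr":[0,0,0],"fingers":1.5},{"dp":[-0.05,2,0],"dr":[0,0,0],"fingers":1.5},{"dp":[-0.05,3,0],"dr":[0,0,0],"fingers":1.5},{"dp":[-0.05,4,0],"dr":[0,0,0],"fingers":1.5},{"dp":[-0.05,5,0],"dr":[0,0,0],"fingers":1.5},{"dp":[-0.05,6,0],"dr":[0,0,0],"fingers":1.5},{"dp":[-0.05,7,0],"dr":[0,0,0],"fingers":1.5},{"dp":[-0.05,8,0],"dr":[0,0,0],"fingers":1.5},{"dp":[-0.05,8.4,0],"dr":[0,0,0],"fingers":1.5},{"dp":[-0.05,8.4,0],"dr":[0,0,0],"fingers":1.5}]'
python3 - <<'E'
from h import *
from rig import env
sp(.549,.2150,.0085,3)
for n in("side","top"):
    f=env.grab_frame(n);[print(n,l[:4]) for l in lenses(f) if l[0]<.6 and l[1]>.1]
    if n=="side":cv2.imwrite("pics/d.png",cv2.resize(f["frame"][150:300,260:460],(800,600)))
E
```

```text
t: 7.75
tcp_pos: [0.5056, 0.2112, 0.1403]
ee_rot: [2.163, 2.278, 0.0]
contact_force: [0.3, -0.1, -2.7]
gripper_width: 0.021
grip_force: 89.0
under 0.0085 back 0 dp [0.   0.06 0.03] dr [ 0.     0.    -0.001] at [0.5056 0.2112 0.1403] tilt [ 0. -0. -1.] yaw 2.95
side (0.5098, 0.2013, 0.0596, np.float64(0.2998))
side (0.5493, 0.2146, 0.0308, np.float64(0.0451))
```

View pics/d.png

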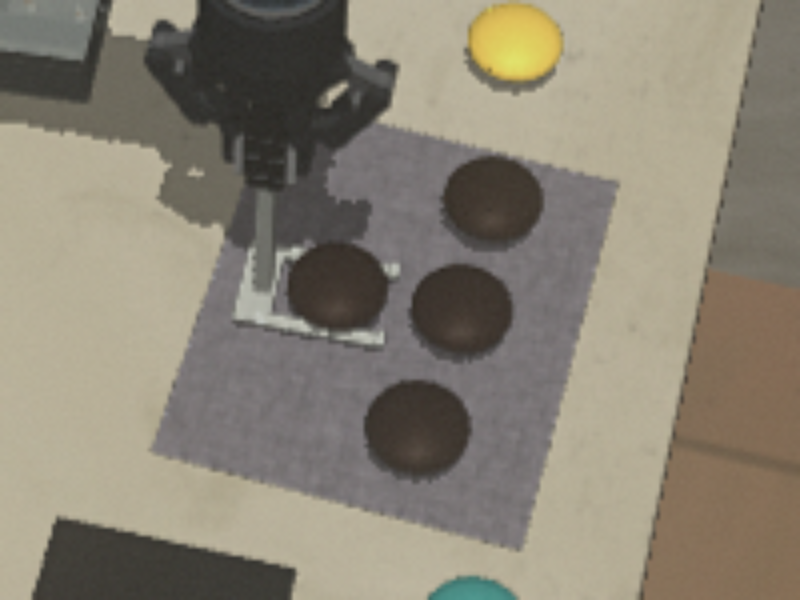

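The fork is under lens A at (335,285) in the crop and the lens hasn't moved. I'll lift.

```bash
cat >> h.py <<'E'
def tote(p,q,under,back=0):
    c,s=np.cos(np.radians(6.5)),np.sin(np.radians(6.5))
    sp(.5525+p*c-q*s,-.2503+p*s+q*c,under,6.5,back)
E
python3 -m jog '[{"dp":[0,0,-0.3],"dr":[0,0,0],"fingers":1.5},{"dp":[0,0,-0.6],"dr":[0,0,0],"fingers":1.5},{"dp":[0,0,-0.9],"dr":[0,0,0],"fingers":1.5},{"dp":[0,0,-1.3],"dr":[0,0,0],"fingers":1.5},{"dp":[0,0,-1.8],"dr":[0,0,0],"fingers":1.5},{"dp":[0,0,-2.5],"dr":[0,0,0],"fingers":1.5},{"dp":[0,0,-3.5],"dr":[0,0,0],"fingers":1.5},{"dp":[0,0,-5],"dr":[0,0,0],"fingers":1.5},{"dp":[0,0,-6.5],"dr":[0,0,0],"fingers":1.5},{"dp":[0,0,-8],"dr":[0,0,0],"fingers":1.5}]'
python3 -m jog '[{"dp":[0,0,-1.5],"dr":[0,0,0],"fingers":1.5},{"dp":[0,0,-3],"dr":[0,0,0],"fingers":1.5},{"dp":[0,0,-4],"dr":[0,0,0],"fingers":1.5},{"dp":[0,0,-4.5],"dr":[0,0,0],"fingers":1.5},{"dp":[0,0,-4.5],"dr":[0,0,0],"fingers":1.5},{"dp":[0,0,-4.5],"dr":[0,0,0],"fingers":1.5}]'
python3 - <<'E'
from h import *
from rig import env
tote(.088,-.078,.134)
for n in("side","top"):
    f=env.grab_frame(n);[print(n,l[:4]) for l in lenses(f) if l[0]<.7 and l[1]>.05]
    if n=="side":cv2.imwrite("pics/e.png",cv2.resize(f["frame"][150:300,260:460],(800,600)))
E
```

```text
t: 8.85
tcp_pos: [0.5052, 0.2114, 0.2221]
ee_rot: [2.163, 2.278, 0.002]
contact_force: [0.3, -0.2, -3.7]
gripper_width: 0.0212
grip_force: 88.8
t: 9.45
tcp_pos: [0.5043, 0.2111, 0.2647]
ee_rot: [-2.163, -2.278, 0.002]
contact_force: [0.6, 0.2, -3.5]
gripper_width: 0.021
grip_force: 89.0
under 0.134 back 0 dp [-53.99   7.39  -0.06] dr [-0.001  0.001 -0.061] at [0.5043 0.2111 0.2647] tilt [-0.001 -0.001 -1.   ] yaw 2.99
side (0.55, 0.2135, 0.0328, np.float64(0.1595))
side (0.6241, 0.2986, 0.0305, np.float64(0.0451))
side (0.6225, 0.2181, 0.0308, np.float64(0.0423))
side (0.6147, 0.1347, 0.0305, np.float64(0.0466))
top (0.5876, 0.2165, 0.0642, np.float64(0.1508))
top (0.6156, 0.1375, 0.0291, np.float64(0.0394))
```

View pics/e.png

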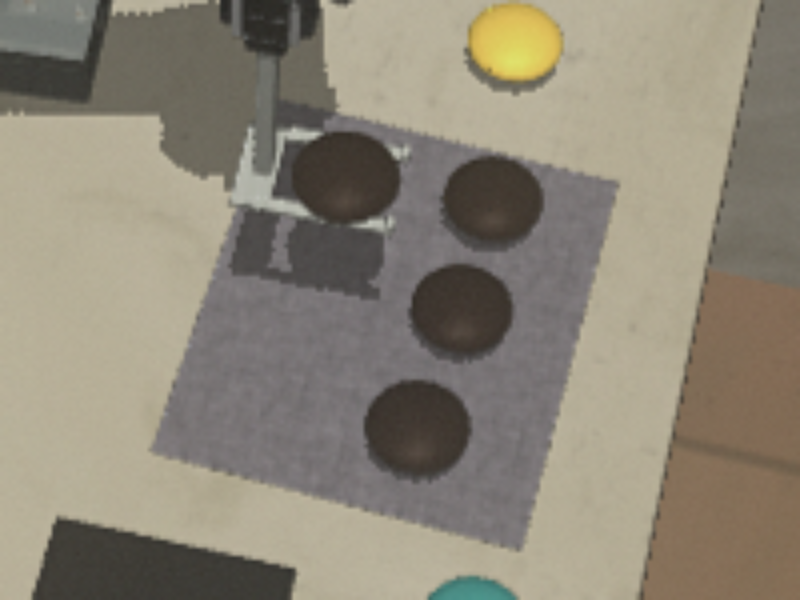

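Lens A rides level on the fork at (345,175). I'll carry it over to the tote.

```bash
python3 -m jog '[{"dp":[-0.7,0.1,0],"dr":[0,0,0],"fingers":1.5},{"dp":[-2,0.3,0],"dr":[0,0,-0.003],"fingers":1.5},{"dp":[-4,0.5,0],"dr":[0,0,-0.005],"fingers":1.5},{"dp":[-6.5,0.9,0],"dr":[0,0,-0.008],"fingers":1.5},{"dp":[-9.5,1.3,0],"dr":[0,0,-0.011],"fingers":1.5},{"dp":[-12.5,1.7,0],"dr":[0,0,-0.014],"fingers":1.5},{"dp":[-15.5,2.1,0],"dr":[0,0,-0.017],"fingers":1.5},{"dp":[-18.5,2.5,0],"dr":[0,0,-0.021],"fingers":1.5},{"dp":[-21.5,2.9,0],"dr":[0,0,-0.024],"fingers":1.5},{"dp":[-24.5,3.4,0],"dr":[0,0,-0.027],"fingers":1.5}]'
python3 -m jog '[{"dp":[-3,0.4,0],"dr":[0,0,-0.004],"fingers":1.5},{"dp":[-6,0.8,0],"dr":[0,0,-0.008],"fingers":1.5},{"dp":[-9,1.2,0],"dr":[0,0,-0.011],"fingers":1.5},{"dp":[-12,1.6,0],"dr":[0,0,-0.015],"fingers":1.5},{"dp":[-15,2,0],"dr":[0,0,-0.018],"fingers":1.5},{"dp":[-18,2.4,0],"dr":[0,0,-0.021],"fingers":1.5},{"dp":[-21,2.8,0],"dr":[0,0,-0.025],"fingers":1.5},{"dp":[-24,3.2,0],"dr":[0,0,-0.029],"fingers":1.5},{"dp":[-26,3.5,0],"dr":[0,0,-0.032],"fingers":1.5},{"dp":[-27.5,3.7,0],"dr":[0,0,-0.034],"fingers":1.5}]'
python3 -m jog '[{"dp":[-0.9,0.1,0],"dr":[0,0,0],"fingers":1.5},{"dp":[-1.5,0.2,0],"dr":[0,0,0],"fingers":1.5},{"dp":[-1.9,0.2,0],"dr":[0,0,0],"fingers":1.5},{"dp":[-1.9,0.2,0],"dr":[0,0,0],"fingers":1.5},{"dp":[-1.9,0.2,0],"dr":[0,0,0],"fingers":1.5},{"dp":[-1.9,0.2,0],"dr":[0,0,0],"fingers":1.5}]'
python3 - <<'E'
from h import *
from rig import env
tote(.088,-.078,.0195)
for n in("side","top"):
    f=env.grab_frame(n);[print(n,l[:4]) for l in lenses(f) if l[0]<.7]
E
```

```text
t: 10.55
tcp_pos: [0.551, -0.0347, 0.2652]
ee_rot: [2.134, 2.306, -0.001]
contact_force: [0.8, 0.2, -3.1]
gripper_width: 0.0213
grip_force: 88.9
t: 11.55
tcp_pos: [0.6086, -0.3068, 0.265]
ee_rot: [2.096, 2.34, -0.004]
contact_force: [0.2, -0.5, -3.3]
gripper_width: 0.0208
grip_force: 88.8
t: 12.15
tcp_pos: [0.6145, -0.3203, 0.2652]
ee_rot: [-2.09, -2.345, -0.001]
contact_force: [0.4, 0.4, -4.5]
gripper_width: 0.0212
grip_force: 88.9
under 0.0195 back 0 dp [-0.3  -0.87 11.42] dr [ 0.    -0.001  0.001] at [ 0.6145 -0.3203  0.2652] tilt [ 0.     0.001 -1.   ] yaw 6.56
side (0.624, 0.2971, 0.0302, np.float64(0.0449))
side (0.6223, 0.2186, 0.0309, np.float64(0.0431))
side (0.6145, 0.1347, 0.0304, np.float64(0.0445))
side (0.6583, -0.3132, 0.0305, np.float64(0.2844))
top (0.6634, -0.2868, 0.172, np.float64(0.2997))
top (0.5643, -0.1166, 0.1149, np.float64(0.0892))
top (0.6244, 0.2993, 0.0293, np.float64(0.0384))
top (0.6223, 0.2203, 0.0291, np.float64(0.0393))
top (0.6157, 0.1377, 0.0293, np.float64(0.0398))
top (0.5369, -0.376, 0.0876, np.float64(0.0898))
```

```bash
python3 -m jog '[{"dp":[-0.3,-0.8,0],"dr":[0,0,0],"fingers":1.5},{"dp":[-0.3,-0.85,0],"dr":[0,0,0],"fingers":1.5},{"dp":[-0.3,-0.85,1],"dr":[0,0,0],"fingers":1.5},{"dp":[-0.3,-0.85,2.5],"dr":[0,0,0],"fingers":1.5},{"dp":[-0.3,-0.85,4],"dr":[0,0,0],"fingers":1.5},{"dp":[-0.3,-0.85,5.5],"dr":[0,0,0],"fingers":1.5},{"dp":[-0.3,-0.85,7],"dr":[0,0,0],"fingers":1.5},{"dp":[-0.3,-0.85,8.5],"dr":[0,0,0],"fingers":1.5},{"dp":[-0.3,-0.85,9.5],"dr":[0,0,0],"fingers":1.5},{"dp":[-0.3,-0.85,10],"dr":[0,0,0],"fingers":1.5}]'
python3 -m jog '[{"dp":[0,0,0.3],"dr":[0,0,0],"fingers":1.5},{"dp":[0,0,0.6],"dr":[0,0,0],"fingers":1.5},{"dp":[0,0,0.8],"dr":[0,0,0],"fingers":1.5},{"dp":[0,0,1],"dr":[0,0,0],"fingers":1.5},{"dp":[0,0,1.1],"dr":[0,0,0],"fingers":1.5},{"dp":[0,0,1.1],"dr":[0,0,0],"fingers":1.5}]'
python3 - <<'E'
from h import *
from rig import env
tote(.088,-.078,.0125)
f=env.grab_frame("side");[print(l[:4]) for l in lenses(f) if l[0]<.7]
cv2.imwrite("pics/g.png",cv2.resize(f["frame"][300:480,180:420],(800,600)))
E
```

```text
t: 13.25
tcp_pos: [0.6054, -0.3249, 0.1634]
ee_rot: [-2.091, -2.342, 0.001]
contact_force: [-0.2, 0.8, -3.2]
gripper_width: 0.0212
grip_force: 88.8
t: 13.85
tcp_pos: [0.6062, -0.3253, 0.1543]
ee_rot: [2.092, 2.343, 0.0]
contact_force: [-0.2, -0.3, -2.9]
gripper_width: 0.0211
grip_force: 88.8
under 0.0125 back 0 dp [0.11 0.02 1.03] dr [ 0. -0. -0.] at [ 0.6062 -0.3253  0.1543] tilt [ 0.  0. -1.] yaw 6.48
(0.623, 0.2977, 0.0305, np.float64(0.0439))
(0.6224, 0.2174, 0.0304, np.float64(0.0428))
(0.6144, 0.1347, 0.0313, np.float64(0.0473))
(0.6481, -0.3275, 0.0373, np.float64(0.2995))
```

View pics/g.png

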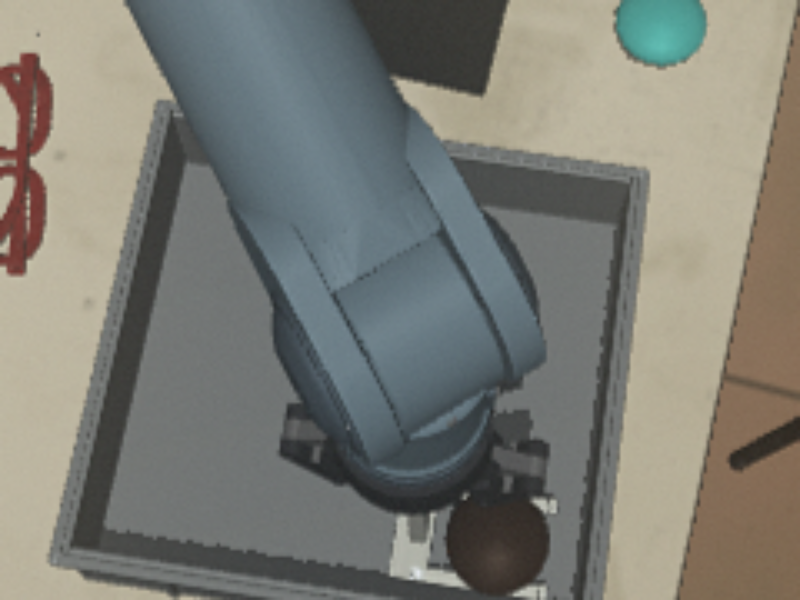

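Lens A is on the fork at (497,545), inside the tote and clear of its walls. I'll lower it gently and back out.

```bash
python3 -m jog '[{"dp":[0.1,0,0.15],"dr":[0,0,0],"fingers":1.5},{"dp":[0.1,0,0.25],"dr":[0,0,0],"fingers":1.5},{"dp":[0.1,0,0.35],"dr":[0,0,0],"fingers":1.5},{"dp":[0.1,0,0.45],"dr":[0,0,0],"fingers":1.5},{"dp":[0.1,0,0.55],"dr":[0,0,0],"fingers":1.5},{"dp":[0.1,0,0.65],"dr":[0,0,0],"fingers":1.5},{"dp":[0.1,0,0.8],"dr":[0,0,0],"fingers":1.5},{"dp":[0.1,0,0.95],"dr":[0,0,0],"fingers":1.5},{"dp":[0.1,0,1.03],"dr":[0,0,0],"fingers":1.5},{"dp":[0.1,0,1.03],"dr":[0,0,0],"fingers":1.5}]'
python3 - <<'E'
from h import *
from rig import env
tote(.088,-.078,.0125)
f=env.grab_frame("side");[print(l[:4]) for l in lenses(f) if l[0]<.7]
E
```

```text
t: 14.9
tcp_pos: [0.6059, -0.3243, 0.1437]
ee_rot: [-2.092, -2.343, 0.0]
contact_force: [0.3, -0.3, -2.3]
gripper_width: 0.0211
grip_force: 88.8
under 0.0125 back 0 dp [ 0.01  0.03 -0.03] dr [-0. -0. -0.] at [ 0.6059 -0.3243  0.1437] tilt [-0.  0. -1.] yaw 6.48
(0.6247, 0.2967, 0.0309, np.float64(0.0431))
(0.6211, 0.2181, 0.0308, np.float64(0.044))
(0.6145, 0.1357, 0.0309, np.float64(0.0443))
(0.6105, -0.3261, 0.0696, np.float64(0.2998))
```

```bash
python3 -m jog '[{"dp":[0,-0.6,0],"dr":[0,0,0],"fingers":1.5},{"dp":[0,-1.4,0],"dr":[0,0,0],"fingers":1.5},{"dp":[0,-2.3,0],"dr":[0,0,0],"fingers":1.5},{"dp":[0,-3.2,0],"dr":[0,0,0],"fingers":1.5},{"dp":[0,-4.1,0],"dr":[0,0,0],"fingers":1.5},{"dp":[0,-5,0],"dr":[0,0,0],"fingers":1.5},{"dp":[0,-6,0],"dr":[0,0,0],"fingers":1.5},{"dp":[0,-7,0],"dr":[0,0,0],"fingers":1.5},{"dp":[0,-7.2,0],"dr":[0,0,0],"fingers":1.5},{"dp":[0,-7.2,0],"dr":[0,0,0],"fingers":1.5}]'
python3 -m jog '[{"dp":[0,0,-1],"dr":[0,0,0],"fingers":1.5},{"dp":[0,0,-3],"dr":[0,0,0],"fingers":1.5},{"dp":[0,0,-5],"dr":[0,0,0],"fingers":1.5},{"dp":[0,0,-7.5],"dr":[0,0,0],"fingers":1.5},{"dp":[0,0,-10],"dr":[0,0,0],"fingers":1.5},{"dp":[0,0,-11],"dr":[0,0,0],"fingers":1.5},{"dp":[0,0,-11],"dr":[0,0,0],"fingers":1.5},{"dp":[0,0,-11],"dr":[0,0,0],"fingers":1.5}]'
python3 - <<'E'
from h import *
from rig import env
sp(.6155,.1365,.10,3,.085)
for n in("side","top"):
    f=env.grab_frame(n);[print(n,l[:4]) for l in lenses(f) if l[0]<.7]
E
```

```text
t: 15.95
tcp_pos: [0.5339, -0.3328, 0.1441]
ee_rot: [2.093, 2.342, 0.0]
contact_force: [0.4, 0.1, -2.7]
gripper_width: 0.0209
grip_force: 89.0
t: 16.75
tcp_pos: [0.5343, -0.332, 0.2532]
ee_rot: [-2.091, -2.343, 0.0]
contact_force: [-0.2, 0.3, -3.0]
gripper_width: 0.021
grip_force: 89.1
under 0.1 back 0.085 dp [46.26  0.59  2.21] dr [-0.001 -0.001  0.061] at [ 0.5343 -0.332   0.2532] tilt [-0.001  0.001 -1.   ] yaw 6.5
side (0.6246, 0.2969, 0.0314, np.float64(0.0462))
side (0.6225, 0.2175, 0.0299, np.float64(0.044))
side (0.6146, 0.1347, 0.0303, np.float64(0.0433))
side (0.6511, -0.3152, 0.0324, np.float64(0.0466))
top (0.6079, -0.286, 0.1853, np.float64(0.3))
top (0.5645, -0.1169, 0.1151, np.float64(0.0908))
top (0.6508, -0.3163, 0.0305, np.float64(0.0417))
top (0.6247, 0.2995, 0.0294, np.float64(0.0395))
top (0.6229, 0.2199, 0.0293, np.float64(0.0401))
top (0.6162, 0.1372, 0.0295, np.float64(0.0396))
top (0.491, -0.3824, 0.0413, np.float64(0.0907))
```

Lens A stands in the tote. On to the next lens, C.

```bash
python3 -m jog '[{"dp":[3,0,0],"dr":[0,0,0.005],"fingers":1.5},{"dp":[7,0.1,0],"dr":[0,0,0.01],"fingers":1.5},{"dp":[11,0.1,0],"dr":[0,0,0.015],"fingers":1.5},{"dp":[15,0.2,0],"dr":[0,0,0.02],"fingers":1.5},{"dp":[19,0.2,0],"dr":[0,0,0.025],"fingers":1.5},{"dp":[23,0.3,0],"dr":[0,0,0.03],"fingers":1.5},{"dp":[27,0.3,0],"dr":[0,0,0.04],"fingers":1.5},{"dp":[31,0.4,0],"dr":[0,0,0.05],"fingers":1.5},{"dp":[35,0.5,0],"dr":[0,0,0.06],"fingers":1.5},{"dp":[38,0.5,0],"dr":[0,0,0.061],"fingers":1.5}]'
python3 -m jog '[{"dp":[3,0.2,0],"dr":[0,0,0],"fingers":1.5},{"dp":[6,0.4,1],"dr":[0,0,0],"fingers":1.5},{"dp":[7.5,0.5,2],"dr":[0,0,0],"fingers":1.5},{"dp":[8.2,0.6,4],"dr":[0,0,0],"fingers":1.5},{"dp":[8.2,0.6,6],"dr":[0,0,0],"fingers":1.5},{"dp":[8.2,0.6,6],"dr":[0,0,0],"fingers":1.5},{"dp":[8.2,0.6,6],"dr":[0,0,0],"fingers":1.5},{"dp":[8.2,0.6,6],"dr":[0,0,0],"fingers":1.5}]'
python3 - <<'E'
from h import *
from rig import env
sp(.6154,.1362,.0085,3,.085)
o,t,R=st()
for n in("side","top"):
    f=env.grab_frame(n);[print(n,l[:4]) for l in lenses(f) if l[0]<.7]
    prongs(f,t,R,n)
E
```

```text
t: 17.85
tcp_pos: [0.4951, 0.0487, 0.2527]
ee_rot: [-2.159, -2.28, 0.002]
contact_force: [-0.4, 0.2, -1.9]
gripper_width: 0.0209
grip_force: 89.0
t: 18.65
tcp_pos: [0.4991, 0.127, 0.1947]
ee_rot: [2.164, 2.276, 0.002]
contact_force: [-1.8, 0.2, -1.5]
gripper_width: 0.021
grip_force: 89.1
under 0.0085 back 0.085 dp [ 0.15 -1.14  5.47] dr [ 0.001 -0.    -0.002] at [0.4991 0.127  0.1947] tilt [ 0.001  0.    -1.   ] yaw 2.89
side (0.5068, 0.118, 0.0564, np.float64(0.2999))
side (0.6235, 0.2967, 0.0298, np.float64(0.0448))
side (0.6216, 0.2177, 0.031, np.float64(0.0434))
side (0.6159, 0.1351, 0.0314, np.float64(0.0432))
side (0.6499, -0.3173, 0.03, np.float64(0.0459))
side lat 0.0254 ang 0.46 tip 0.0743 z 0.1254 pitch -1.5 73
side lat -0.0228 ang 0.87 tip 0.0741 z 0.1245 pitch -1.9 75
top (0.5648, -0.2522, 0.1784, np.float64(0.0896))
top (0.5647, -0.1165, 0.1147, np.float64(0.0868))
top (0.6508, -0.3165, 0.0302, np.float64(0.0419))
top (0.6246, 0.3, 0.0296, np.float64(0.0393))
```

```bash
python3 -m jog '[{"dp":[0.15,-0.8,1],"dr":[0,0,0],"fingers":1.5},{"dp":[0.15,-1.1,2.5],"dr":[0,0,0],"fingers":1.5},{"dp":[0.15,-1.1,4],"dr":[0,0,0],"fingers":1.5},{"dp":[0.15,-1.1,5],"dr":[0,0,0],"fingers":1.5},{"dp":[0.15,-1.1,5.45],"dr":[0,0,0],"fingers":1.5},{"dp":[0.15,-1.1,5.45],"dr":[0,0,0],"fingers":1.5},{"dp":[0.15,-1.1,5.45],"dr":[0,0,0],"fingers":1.5}]'
python3 -m jog '[{"dp":[0,1,0],"dr":[0,0,0],"fingers":1.5},{"dp":[0,2,0],"dr":[0,0,0],"fingers":1.5},{"dp":[0,3,0],"dr":[0,0,0],"fingers":1.5},{"dp":[0,3,0],"dr":[0,0,0],"fingers":1.5}]'
python3 - <<'E'
from h import *
from rig import env
f=env.grab_frame("side");[print(l[:4]) for l in lenses(f) if l[0]<.7]
sp(.6154,.1362,.0085,3)
E
```

```text
t: 19.45
tcp_pos: [0.4877, 0.1288, 0.1399]
ee_rot: [2.163, 2.278, 0.001]
contact_force: [0.4, -0.3, -2.9]
gripper_width: 0.0212
grip_force: 89.0
t: 19.85
tcp_pos: [0.52, 0.1304, 0.1402]
ee_rot: [2.162, 2.276, 0.003]
contact_force: [0.5, 0.2, -2.3]
gripper_width: 0.0214
grip_force: 89.0
(0.52, 0.1235, 0.064, np.float64(0.2998))
(0.6246, 0.2984, 0.0309, np.float64(0.0443))
(0.6207, 0.2187, 0.0312, np.float64(0.0437))
(0.6146, 0.1346, 0.031, np.float64(0.0427))
(0.6499, -0.3174, 0.0301, np.float64(0.0481))
under 0.0085 back 0 dp [-0.05  5.4  -0.01] dr [ 0.001  0.    -0.001] at [0.5186 0.1302 0.1398] tilt [ 0.001 -0.    -1.   ] yaw 2.95
```

```bash
python3 -m jog '[{"dp":[0,1,0],"dr":[0,0,0],"fingers":1.5},{"dp":[0,2,0],"dr":[0,0,0],"fingers":1.5},{"dp":[0,3,0],"dr":[0,0,0],"fingers":1.5},{"dp":[0,4,0],"dr":[0,0,0],"fingers":1.5},{"dp":[0,5,0],"dr":[0,0,0],"fingers":1.5},{"dp":[0,5.4,0],"dr":[0,0,0],"fingers":1.5},{"dp":[0,5.4,0],"dr":[0,0,0],"fingers":1.5},{"dp":[0,5.4,0],"dr":[0,0,0],"fingers":1.5}]'
python3 - <<'E'
from h import *
from rig import env
f=env.grab_frame("side");[print(l[:4]) for l in lenses(f) if l[0]<.7]
E
python3 -m jog '[{"dp":[0,0,-0.3],"dr":[0,0,0],"fingers":1.5},{"dp":[0,0,-0.6],"dr":[0,0,0],"fingers":1.5},{"dp":[0,0,-0.9],"dr":[0,0,0],"fingers":1.5},{"dp":[0,0,-1.3],"dr":[0,0,0],"fingers":1.5},{"dp":[0,0,-1.8],"dr":[0,0,0],"fingers":1.5},{"dp":[0,0,-2.5],"dr":[0,0,0],"fingers":1.5},{"dp":[0,0,-3.5],"dr":[0,0,0],"fingers":1.5},{"dp":[0,0,-5],"dr":[0,0,0],"fingers":1.5},{"dp":[0,0,-6.5],"dr":[0,0,0],"fingers":1.5},{"dp":[0,0,-8],"dr":[0,0,0],"fingers":1.5}]'
python3 -m jog '[{"dp":[0,0,-1.5],"dr":[0,0,0],"fingers":1.5},{"dp":[0,0,-3],"dr":[0,0,0],"fingers":1.5},{"dp":[0,0,-4],"dr":[0,0,0],"fingers":1.5},{"dp":[0,0,-4.5],"dr":[0,0,0],"fingers":1.5},{"dp":[0,0,-4.5],"dr":[0,0,0],"fingers":1.5},{"dp":[0,0,-4.5],"dr":[0,0,0],"fingers":1.5}]'
python3 - <<'E'
from h import *
from rig import env
tote(.088,0,.134)
f=env.grab_frame("side");[print(l[:4]) for l in lenses(f) if l[0]<.7]
E
```

```text
t: 20.7
tcp_pos: [0.5707, 0.133, 0.1392]
ee_rot: [-2.163, -2.278, 0.001]
contact_force: [-0.4, -1.1, -2.0]
gripper_width: 0.0211
grip_force: 89.0
(0.5796, 0.2166, 0.1238, np.float64(0.2999))
(0.6148, 0.1345, 0.0303, np.float64(0.0425))
(0.6498, -0.3178, 0.0299, np.float64(0.0455))
t: 21.75
tcp_pos: [0.5716, 0.1331, 0.2214]
ee_rot: [2.163, 2.278, 0.002]
contact_force: [0.5, 0.1, -4.0]
gripper_width: 0.0206
grip_force: 88.8
t: 22.35
tcp_pos: [0.5706, 0.1331, 0.2638]
ee_rot: [-2.162, -2.278, 0.002]
contact_force: [-1.3, -0.0, -3.4]
gripper_width: 0.021
grip_force: 89.1
under 0.134 back 0 dp [-38.06   0.69  -0.15] dr [-0.001  0.    -0.061] at [0.5706 0.1331 0.2638] tilt [-0.001 -0.    -1.   ] yaw 2.98
(0.6229, 0.2973, 0.0309, np.float64(0.0433))
(0.617, 0.1758, 0.0708, np.float64(0.1574))
(0.6499, -0.3175, 0.0303, np.float64(0.0455))
```

```bash
python3 -m jog '[{"dp":[-0.7,0,0],"dr":[0,0,0],"fingers":1.5},{"dp":[-2,0,0],"dr":[0,0,-0.003],"fingers":1.5},{"dp":[-4,0.1,0],"dr":[0,0,-0.007],"fingers":1.5},{"dp":[-6.5,0.1,0],"dr":[0,0,-0.01],"fingers":1.5},{"dp":[-9.5,0.2,0],"dr":[0,0,-0.015],"fingers":1.5},{"dp":[-12.5,0.2,0],"dr":[0,0,-0.02],"fingers":1.5},{"dp":[-15.5,0.3,0],"dr":[0,0,-0.025],"fingers":1.5},{"dp":[-18.5,0.3,0],"dr":[0,0,-0.03],"fingers":1.5},{"dp":[-21.5,0.4,0],"dr":[0,0,-0.035],"fingers":1.5},{"dp":[-24.5,0.5,0],"dr":[0,0,-0.04],"fingers":1.5}]'
python3 -m jog '[{"dp":[-3,-0.1,0],"dr":[0,0,-0.004],"fingers":1.5},{"dp":[-6,-0.2,0],"dr":[0,0,-0.008],"fingers":1.5},{"dp":[-9,-0.3,0],"dr":[0,0,-0.013],"fingers":1.5},{"dp":[-11,-0.3,0],"dr":[0,0,-0.017],"fingers":1.5},{"dp":[-12.5,-0.4,0],"dr":[0,0,-0.02],"fingers":1.5},{"dp":[-13.3,-0.4,0],"dr":[0,0,-0.021],"fingers":1.5},{"dp":[-13.5,-0.4,0],"dr":[0,0,-0.021],"fingers":1.5},{"dp":[-13.5,-0.4,0],"dr":[0,0,-0.021],"fingers":1.5},{"dp":[-13.5,-0.4,0],"dr":[0,0,-0.021],"fingers":1.5}]'
python3 - <<'E'
from h import *
from rig import env
tote(.088,0,.023)
f=env.grab_frame("side");[print(l[:4]) for l in lenses(f) if l[0]<.7]
E
```

```text
t: 23.4
tcp_pos: [0.588, -0.1144, 0.2643]
ee_rot: [2.118, 2.32, -0.001]
contact_force: [0.7, -0.6, -3.3]
gripper_width: 0.0209
grip_force: 89.0
t: 24.3
tcp_pos: [0.5978, -0.2442, 0.2642]
ee_rot: [-2.089, -2.345, -0.001]
contact_force: [1.3, -0.6, -3.2]
gripper_width: 0.021
grip_force: 88.9
under 0.023 back 0 dp [-0.26 -0.07 10.97] dr [-0.    -0.001  0.002] at [ 0.5978 -0.2442  0.2642] tilt [-0.     0.001 -1.   ] yaw 6.62
(0.6248, 0.2975, 0.0305, np.float64(0.0438))
(0.6225, 0.2176, 0.031, np.float64(0.0429))
(0.6423, -0.2382, 0.0303, np.float64(0.1578))
(0.6497, -0.3177, 0.0301, np.float64(0.044))
```

```bash
python3 -m jog '[{"dp":[-0.25,-0.1,0.5],"dr":[0,0,0],"fingers":1.5},{"dp":[-0.25,-0.1,1.5],"dr":[0,0,0],"fingers":1.5},{"dp":[-0.25,-0.1,3],"dr":[0,0,0],"fingers":1.5},{"dp":[-0.25,-0.1,4.5],"dr":[0,0,0],"fingers":1.5},{"dp":[-0.25,-0.1,6],"dr":[0,0,0],"fingers":1.5},{"dp":[-0.25,-0.1,7.5],"dr":[0,0,0],"fingers":1.5},{"dp":[-0.25,-0.1,9],"dr":[0,0,0],"fingers":1.5},{"dp":[-0.25,-0.1,10.2],"dr":[0,0,0],"fingers":1.5},{"dp":[-0.25,-0.1,10.8],"dr":[0,0,0],"fingers":1.5},{"dp":[-0.25,-0.1,11],"dr":[0,0,0],"fingers":1.5}]'
python3 -m jog '[{"dp":[0,0,0.15],"dr":[0,0,0],"fingers":1.5},{"dp":[0,0,0.25],"dr":[0,0,0],"fingers":1.5},{"dp":[0,0,0.35],"dr":[0,0,0],"fingers":1.5},{"dp":[0,0,0.45],"dr":[0,0,0],"fingers":1.5},{"dp":[0,0,0.55],"dr":[0,0,0],"fingers":1.5},{"dp":[0,0,0.65],"dr":[0,0,0],"fingers":1.5},{"dp":[0,0,0.8],"dr":[0,0,0],"fingers":1.5},{"dp":[0,0,0.95],"dr":[0,0,0],"fingers":1.5},{"dp":[0,0,1.05],"dr":[0,0,0],"fingers":1.5},{"dp":[0,0,1.05],"dr":[0,0,0],"fingers":1.5}]'
python3 -c "
from h import *
tote(.088,0,.0125)"
```

```text
t: 25.35
tcp_pos: [0.5962, -0.2485, 0.1534]
ee_rot: [-2.091, -2.342, 0.001]
contact_force: [0.7, 0.3, -2.9]
gripper_width: 0.021
grip_force: 88.9
t: 26.35
tcp_pos: [0.5964, -0.2486, 0.1437]
ee_rot: [-2.092, -2.343, 0.0]
contact_force: [-0.2, 0.6, -3.2]
gripper_width: 0.021
grip_force: 88.9
under 0.0125 back 0 dp [ 0.18  0.12 -0.03] dr [-0. -0. -0.] at [ 0.5964 -0.2486  0.1437] tilt [-0.  0. -1.] yaw 6.48
```

```bash
python3 -m jog '[{"dp":[0,-0.6,0],"dr":[0,0,0],"fingers":1.5},{"dp":[0,-1.4,0],"dr":[0,0,0],"fingers":1.5},{"dp":[0,-2.3,0],"dr":[0,0,0],"fingers":1.5},{"dp":[0,-3.2,0],"dr":[0,0,0],"fingers":1.5},{"dp":[0,-4.1,0],"dr":[0,0,0],"fingers":1.5},{"dp":[0,-5,0],"dr":[0,0,0],"fingers":1.5},{"dp":[0,-6,0],"dr":[0,0,0],"fingers":1.5},{"dp":[0,-7,0],"dr":[0,0,0],"fingers":1.5},{"dp":[0,-7.2,0],"dr":[0,0,0],"fingers":1.5},{"dp":[0,-7.2,0],"dr":[0,0,0],"fingers":1.5}]'
python3 -m jog '[{"dp":[0,0,-1],"dr":[0,0,0],"fingers":1.5},{"dp":[0,0,-3],"dr":[0,0,0],"fingers":1.5},{"dp":[0,0,-5],"dr":[0,0,0],"fingers":1.5},{"dp":[0,0,-7.5],"dr":[0,0,0],"fingers":1.5},{"dp":[0,0,-10],"dr":[0,0,0],"fingers":1.5},{"dp":[0,0,-11],"dr":[0,0,0],"fingers":1.5},{"dp":[0,0,-11],"dr":[0,0,0],"fingers":1.5},{"dp":[0,0,-11],"dr":[0,0,0],"fingers":1.5}]'
python3 - <<'E'
from h import *
from rig import env
sp(.6225,.219,.075,3,.085)
for n in("side","top"):
    f=env.grab_frame(n);[print(n,l[:4]) for l in lenses(f) if l[0]<.7]
E
```

```text
t: 27.35
tcp_pos: [0.5246, -0.257, 0.1441]
ee_rot: [2.093, 2.342, 0.001]
contact_force: [0.1, -0.1, -2.9]
gripper_width: 0.0205
grip_force: 89.1
t: 28.15
tcp_pos: [0.5248, -0.2564, 0.2533]
ee_rot: [-2.091, -2.343, 0.0]
contact_force: [0.3, 0.0, -2.3]
gripper_width: 0.0211
grip_force: 89.2
under 0.075 back 0.085 dp [46.75  2.31  4.71] dr [-0.001 -0.001  0.061] at [ 0.5248 -0.2564  0.2533] tilt [-0.001  0.001 -1.   ] yaw 6.5
side (0.6239, 0.2981, 0.0309, np.float64(0.0442))
side (0.621, 0.2173, 0.0308, np.float64(0.0452))
side (0.5376, -0.1211, 0.0298, np.float64(0.0962))
side (0.6406, -0.2434, 0.0301, np.float64(0.0446))
side (0.6499, -0.3177, 0.03, np.float64(0.0456))
top (0.6624, -0.241, 0.1274, np.float64(0.0904))
top (0.5649, -0.1167, 0.1149, np.float64(0.091))
top (0.6508, -0.3164, 0.0304, np.float64(0.0417))
top (0.6307, -0.2392, 0.0397, np.float64(0.1195))
top (0.6243, 0.2994, 0.0295, np.float64(0.0398))
top (0.6228, 0.2196, 0.0294, np.float64(0.0385))
top (0.5245, -0.2481, 0.03, np.float64(0.3))
top (0.4794, -0.3848, 0.0295, np.float64(0.0877))
```

Lens C is placed at (0.641, -0.243). The middle lens, B, is next.

```bash
python3 -m jog '[{"dp":[3,0.1,0],"dr":[0,0,0.005],"fingers":1.5},{"dp":[7,0.3,0],"dr":[0,0,0.01],"fingers":1.5},{"dp":[11,0.5,0],"dr":[0,0,0.015],"fingers":1.5},{"dp":[15,0.7,0],"dr":[0,0,0.02],"fingers":1.5},{"dp":[19,0.9,0],"dr":[0,0,0.025],"fingers":1.5},{"dp":[23,1.1,0],"dr":[0,0,0.03],"fingers":1.5},{"dp":[27,1.3,0],"dr":[0,0,0.04],"fingers":1.5},{"dp":[31,1.5,0],"dr":[0,0,0.05],"fingers":1.5},{"dp":[35,1.7,0],"dr":[0,0,0.06],"fingers":1.5},{"dp":[38,1.8,0],"dr":[0,0,0.061],"fingers":1.5}]'
python3 -m jog '[{"dp":[3,0,0],"dr":[0,0,0],"fingers":1.5},{"dp":[6,0,1],"dr":[0,0,0],"fingers":1.5},{"dp":[8,0,2],"dr":[0,0,0],"fingers":1.5},{"dp":[8.7,0,4],"dr":[0,0,0],"fingers":1.5},{"dp":[8.7,0,6],"dr":[0,0,0],"fingers":1.5},{"dp":[8.7,0,6],"dr":[0,0,0],"fingers":1.5},{"dp":[8.7,0,6],"dr":[0,0,0],"fingers":1.5},{"dp":[8.7,0,6],"dr":[0,0,0],"fingers":1.5}]'
python3 - <<'E'
from h import *
from rig import env
sp(.6220,.2187,.0085,3,.085)
o,t,R=st()
for n in("side","top"):
    f=env.grab_frame(n);[print(n,l[:4]) for l in lenses(f) if l[0]<.7]
    prongs(f,t,R,n)
E
```

```text
t: 29.25
tcp_pos: [0.4985, 0.1259, 0.2525]
ee_rot: [-2.159, -2.28, 0.003]
contact_force: [0.2, 0.4, -2.6]
gripper_width: 0.0209
grip_force: 89.1
t: 30.05
tcp_pos: [0.4964, 0.2091, 0.1947]
ee_rot: [2.164, 2.276, 0.002]
contact_force: [0.2, 0.3, -2.5]
gripper_width: 0.021
grip_force: 89.1
under 0.0085 back 0.085 dp [ 0.15 -0.21  5.47] dr [ 0.001 -0.    -0.002] at [0.4964 0.2091 0.1947] tilt [ 0.001  0.    -1.   ] yaw 2.9
side (0.5051, 0.1994, 0.0553, np.float64(0.3))
side (0.6229, 0.2979, 0.0319, np.float64(0.0438))
side (0.6221, 0.218, 0.0316, np.float64(0.0427))
side (0.6412, -0.243, 0.0299, np.float64(0.0452))
side (0.6499, -0.3177, 0.0301, np.float64(0.0464))
side lat 0.0255 ang 1.54 tip 0.0739 z 0.1253 pitch -1.8 66
side lat -0.0231 ang 1.31 tip 0.0735 z 0.125 pitch -3.4 68
top (0.5655, -0.2528, 0.1784, np.float64(0.09))
top (0.5645, -0.1171, 0.115, np.float64(0.0871))
top (0.6509, -0.3164, 0.0305, np.float64(0.0428))
top (0.6407, -0.2424, 0.0308, np.float64(0.0416))
top (0.6233, 0.2198, 0.0289, np.float64(0.0399))
top lat -0.0218 ang 0.23 tip 0.0758 z 0.1268 pitch -1.4 93
```

```bash
python3 -m jog '[{"dp":[0.15,-0.2,1],"dr":[0,0,0],"fingers":1.5},{"dp":[0.15,-0.2,2.5],"dr":[0,0,0],"fingers":1.5},{"dp":[0.15,-0.2,4],"dr":[0,0,0],"fingers":1.5},{"dp":[0.15,-0.2,5],"dr":[0,0,0],"fingers":1.5},{"dp":[0.15,-0.2,5.45],"dr":[0,0,0],"fingers":1.5},{"dp":[0.15,-0.2,5.45],"dr":[0,0,0],"fingers":1.5},{"dp":[0.15,-0.2,5.45],"dr":[0,0,0],"fingers":1.5}]'
python3 -m jog '[{"dp":[0,1,0],"dr":[0,0,0],"fingers":1.5},{"dp":[0,2,0],"dr":[0,0,0],"fingers":1.5},{"dp":[0,3,0],"dr":[0,0,0],"fingers":1.5},{"dp":[0,3,0],"dr":[0,0,0],"fingers":1.5}]'
python3 - <<'E'
from h import *
from rig import env
f=env.grab_frame("side");[print(l[:4]) for l in lenses(f) if l[0]<.7]
sp(.6225,.2187,.0085,3)
E
```

```text
t: 30.85
tcp_pos: [0.4939, 0.2112, 0.1399]
ee_rot: [2.163, 2.278, 0.001]
contact_force: [0.2, 0.1, -0.6]
gripper_width: 0.0209
grip_force: 89.0
t: 31.25
tcp_pos: [0.5262, 0.2126, 0.1402]
ee_rot: [2.163, 2.276, 0.004]
contact_force: [1.0, 0.1, -2.4]
gripper_width: 0.021
grip_force: 89.0
(0.5255, 0.2075, 0.0639, np.float64(0.2999))
(0.6233, 0.2976, 0.0316, np.float64(0.0427))
(0.6199, 0.2189, 0.033, np.float64(0.0423))
(0.6404, -0.2431, 0.0298, np.float64(0.0451))
(0.65, -0.3172, 0.0305, np.float64(0.0452))
under 0.0085 back 0 dp [-0.03  5.48 -0.01] dr [ 0.001  0.    -0.001] at [0.5248 0.2124 0.1398] tilt [ 0.001 -0.    -1.   ] yaw 2.92
```

```bash
python3 -m jog '[{"dp":[0,1,0],"dr":[0,0,0],"fingers":1.5},{"dp":[0,2,0],"dr":[0,0,0],"fingers":1.5},{"dp":[0,3,0],"dr":[0,0,0],"fingers":1.5},{"dp":[0,4,0],"dr":[0,0,0],"fingers":1.5},{"dp":[0,5,0],"dr":[0,0,0],"fingers":1.5},{"dp":[0,5.4,0],"dr":[0,0,0],"fingers":1.5},{"dp":[0,5.4,0],"dr":[0,0,0],"fingers":1.5},{"dp":[0,5.4,0],"dr":[0,0,0],"fingers":1.5}]'
python3 -m jog '[{"dp":[0,0,-0.3],"dr":[0,0,0],"fingers":1.5},{"dp":[0,0,-0.6],"dr":[0,0,0],"fingers":1.5},{"dp":[0,0,-0.9],"dr":[0,0,0],"fingers":1.5},{"dp":[0,0,-1.3],"dr":[0,0,0],"fingers":1.5},{"dp":[0,0,-1.8],"dr":[0,0,0],"fingers":1.5},{"dp":[0,0,-2.5],"dr":[0,0,0],"fingers":1.5},{"dp":[0,0,-3.5],"dr":[0,0,0],"fingers":1.5},{"dp":[0,0,-5],"dr":[0,0,0],"fingers":1.5},{"dp":[0,0,-6.5],"dr":[0,0,0],"fingers":1.5},{"dp":[0,0,-8],"dr":[0,0,0],"fingers":1.5}]'
python3 -m jog '[{"dp":[0,0,-1.5],"dr":[0,0,0],"fingers":1.5},{"dp":[0,0,-3],"dr":[0,0,0],"fingers":1.5},{"dp":[0,0,-4],"dr":[0,0,0],"fingers":1.5},{"dp":[0,0,-4.5],"dr":[0,0,0],"fingers":1.5},{"dp":[0,0,-4.5],"dr":[0,0,0],"fingers":1.5},{"dp":[0,0,-4.5],"dr":[0,0,0],"fingers":1.5}]'
python3 - <<'E'
from h import *
from rig import env
tote(.088,.078,.134)
f=env.grab_frame("side");[print(l[:4]) for l in lenses(f) if l[0]<.7]
E
```

```text
t: 32.1
tcp_pos: [0.577, 0.2153, 0.1392]
ee_rot: [-2.163, -2.278, 0.001]
contact_force: [0.1, -1.0, -2.5]
gripper_width: 0.021
grip_force: 89.0
t: 33.1
tcp_pos: [0.5778, 0.2155, 0.2214]
ee_rot: [2.163, 2.278, 0.002]
contact_force: [0.1, 0.2, -3.4]
gripper_width: 0.0212
grip_force: 88.8
t: 33.7
tcp_pos: [0.5768, 0.2153, 0.2638]
ee_rot: [-2.162, -2.278, 0.002]
contact_force: [0.1, 0.5, -3.4]
gripper_width: 0.0207
grip_force: 89.1
under 0.134 back 0 dp [-38.46  -0.83  -0.15] dr [-0.001  0.    -0.061] at [0.5768 0.2153 0.2638] tilt [-0.001 -0.001 -1.   ] yaw 2.99
(0.6246, 0.257, 0.0695, np.float64(0.1569))
(0.6409, -0.2433, 0.03, np.float64(0.0451))
(0.6498, -0.3173, 0.0303, np.float64(0.0449))
```

```bash
python3 -m jog '[{"dp":[-0.7,0,0],"dr":[0,0,0],"fingers":1.5},{"dp":[-2,0,0],"dr":[0,0,-0.003],"fingers":1.5},{"dp":[-4,-0.1,0],"dr":[0,0,-0.007],"fingers":1.5},{"dp":[-6.5,-0.1,0],"dr":[0,0,-0.01],"fingers":1.5},{"dp":[-9.5,-0.2,0],"dr":[0,0,-0.015],"fingers":1.5},{"dp":[-12.5,-0.2,0],"dr":[0,0,-0.02],"fingers":1.5},{"dp":[-15.5,-0.3,0],"dr":[0,0,-0.025],"fingers":1.5},{"dp":[-18.5,-0.3,0],"dr":[0,0,-0.03],"fingers":1.5},{"dp":[-21.5,-0.4,0],"dr":[0,0,-0.035],"fingers":1.5},{"dp":[-24.5,-0.5,0],"dr":[0,0,-0.04],"fingers":1.5}]'
python3 -m jog '[{"dp":[-3,-0.2,0],"dr":[0,0,-0.004],"fingers":1.5},{"dp":[-6,-0.4,0],"dr":[0,0,-0.008],"fingers":1.5},{"dp":[-9,-0.6,0],"dr":[0,0,-0.013],"fingers":1.5},{"dp":[-11.3,-0.7,0],"dr":[0,0,-0.017],"fingers":1.5},{"dp":[-13,-0.8,0],"dr":[0,0,-0.02],"fingers":1.5},{"dp":[-13.9,-0.9,0],"dr":[0,0,-0.021],"fingers":1.5},{"dp":[-14.1,-0.9,0],"dr":[0,0,-0.021],"fingers":1.5},{"dp":[-14.1,-0.9,0],"dr":[0,0,-0.021],"fingers":1.5},{"dp":[-14.1,-0.9,0],"dr":[0,0,-0.021],"fingers":1.5}]'
python3 - <<'E'
from h import *
from rig import env
tote(.088,.078,.023)
f=env.grab_frame("side");[print(l[:4]) for l in lenses(f) if l[0]<.7]
E
```

```text
t: 34.75
tcp_pos: [0.5843, -0.0327, 0.2643]
ee_rot: [2.119, 2.32, -0.001]
contact_force: [0.6, -0.1, -3.4]
gripper_width: 0.021
grip_force: 89.0
t: 35.65
tcp_pos: [0.5893, -0.169, 0.2642]
ee_rot: [-2.089, -2.345, -0.001]
contact_force: [0.4, -0.9, -3.4]
gripper_width: 0.0209
grip_force: 89.0
under 0.023 back 0 dp [-0.02 -0.07 10.97] dr [-0.    -0.001  0.002] at [ 0.5893 -0.169   0.2642] tilt [-0.     0.001 -1.   ] yaw 6.6
(0.6228, 0.298, 0.031, np.float64(0.0466))
(0.627, -0.1467, 0.0472, np.float64(0.1568))
(0.6403, -0.2432, 0.03, np.float64(0.0458))
(0.6498, -0.3173, 0.0302, np.float64(0.0448))
```

```bash
python3 -m jog '[{"dp":[0,0,0.5],"dr":[0,0,0],"fingers":1.5},{"dp":[0,0,1.5],"dr":[0,0,0],"fingers":1.5},{"dp":[0.1,0,3],"dr":[0,0,0],"fingers":1.5},{"dp":[0.1,0,4.5],"dr":[0,0,0],"fingers":1.5},{"dp":[0.1,0,6],"dr":[0,0,0],"fingers":1.5},{"dp":[0.1,0,7.5],"dr":[0,0,0],"fingers":1.5},{"dp":[0.1,0,9],"dr":[0,0,0],"fingers":1.5},{"dp":[0.1,0,10.2],"dr":[0,0,0],"fingers":1.5},{"dp":[0.1,0,10.8],"dr":[0,0,0],"fingers":1.5},{"dp":[0.1,0,11],"dr":[0,0,0],"fingers":1.5}]'
python3 -m jog '[{"dp":[0,0,0.15],"dr":[0,0,0],"fingers":1.5},{"dp":[0,0,0.25],"dr":[0,0,0],"fingers":1.5},{"dp":[0,0,0.35],"dr":[0,0,0],"fingers":1.5},{"dp":[0,0,0.45],"dr":[0,0,0],"fingers":1.5},{"dp":[0,0,0.55],"dr":[0,0,0],"fingers":1.5},{"dp":[0,0,0.65],"dr":[0,0,0],"fingers":1.5},{"dp":[0,0,0.8],"dr":[0,0,0],"fingers":1.5},{"dp":[0,0,0.95],"dr":[0,0,0],"fingers":1.5},{"dp":[0,0,1.05],"dr":[0,0,0],"fingers":1.5},{"dp":[0,0,1.05],"dr":[0,0,0],"fingers":1.5}]'
python3 -m jog '[{"dp":[0,-0.6,0],"dr":[0,0,0],"fingers":1.5},{"dp":[0,-1.4,0],"dr":[0,0,0],"fingers":1.5},{"dp":[0,-2.3,0],"dr":[0,0,0],"fingers":1.5},{"dp":[0,-3.2,0],"dr":[0,0,0],"fingers":1.5},{"dp":[0,-4.1,0],"dr":[0,0,0],"fingers":1.5},{"dp":[0,-5,0],"dr":[0,0,0],"fingers":1.5},{"dp":[0,-6,0],"dr":[0,0,0],"fingers":1.5},{"dp":[0,-7,0],"dr":[0,0,0],"fingers":1.5},{"dp":[0,-7.2,0],"dr":[0,0,0],"fingers":1.5},{"dp":[0,-7.2,0],"dr":[0,0,0],"fingers":1.5}]'
python3 -m jog '[{"dp":[0,0,-1],"dr":[0,0,0],"fingers":1.5},{"dp":[0,0,-3],"dr":[0,0,0],"fingers":1.5},{"dp":[0,0,-5],"dr":[0,0,0],"fingers":1.5},{"dp":[0,0,-7.5],"dr":[0,0,0],"fingers":1.5},{"dp":[0,0,-10],"dr":[0,0,0],"fingers":1.5},{"dp":[0,0,-11],"dr":[0,0,0],"fingers":1.5},{"dp":[0,0,-11],"dr":[0,0,0],"fingers":1.5},{"dp":[0,0,-11],"dr":[0,0,0],"fingers":1.5}]'
python3 - <<'E'
from h import *
from rig import env
sp(.6237,.2987,.075,3,.085)
for n in("side","top"):
    f=env.grab_frame(n);[print(n,l[:4]) for l in lenses(f) if l[0]<.7]
E
```

```text
t: 36.7
tcp_pos: [0.5885, -0.1696, 0.1535]
ee_rot: [-2.092, -2.342, 0.001]
contact_force: [-0.6, -0.4, -4.1]
gripper_width: 0.0212
grip_force: 88.9
t: 37.7
tcp_pos: [0.5888, -0.1697, 0.1437]
ee_rot: [-2.092, -2.343, 0.0]
contact_force: [0.0, -0.6, -2.4]
gripper_width: 0.021
grip_force: 88.9
t: 38.7
tcp_pos: [0.517, -0.178, 0.144]
ee_rot: [-2.093, -2.343, -0.001]
contact_force: [0.0, -0.8, -2.3]
gripper_width: 0.0212
grip_force: 89.1
t: 39.5
tcp_pos: [0.5171, -0.1776, 0.2533]
ee_rot: [-2.091, -2.343, 0.001]
contact_force: [0.2, 0.2, -2.8]
gripper_width: 0.0213
grip_force: 89.2
under 0.075 back 0.085 dp [46.74  3.2   4.7 ] dr [-0.001 -0.     0.061] at [ 0.5171 -0.1776  0.2533] tilt [-0.001  0.    -1.   ] yaw 6.49
side (0.6243, 0.2986, 0.0306, np.float64(0.043))
side (0.5325, -0.1398, 0.0567, np.float64(0.3))
side (0.6347, -0.1629, 0.0302, np.float64(0.045))
side (0.6404, -0.2425, 0.0305, np.float64(0.0457))
side (0.65, -0.3173, 0.03, np.float64(0.0456))
top (0.6862, -0.2392, 0.1243, np.float64(0.0886))
top (0.5645, -0.1165, 0.1146, np.float64(0.09))
top (0.6073, -0.2121, 0.0728, np.float64(0.2979))
top (0.635, -0.1611, 0.0292, np.float64(0.041))
top (0.6244, 0.2994, 0.0292, np.float64(0.0393))
top (0.5134, -0.1707, 0.0259, np.float64(0.3))
```

Three lenses are in the tote. Last one: D at (0.624, 0.299).

```bash
python3 -m jog '[{"dp":[3,0.2,0],"dr":[0,0,0.005],"fingers":1.5},{"dp":[7,0.5,0],"dr":[0,0,0.01],"fingers":1.5},{"dp":[11,0.7,0],"dr":[0,0,0.015],"fingers":1.5},{"dp":[15,1,0],"dr":[0,0,0.02],"fingers":1.5},{"dp":[19,1.3,0],"dr":[0,0,0.025],"fingers":1.5},{"dp":[23,1.6,0],"dr":[0,0,0.03],"fingers":1.5},{"dp":[27,1.9,0],"dr":[0,0,0.04],"fingers":1.5},{"dp":[31,2.1,0],"dr":[0,0,0.05],"fingers":1.5},{"dp":[35,2.4,0],"dr":[0,0,0.06],"fingers":1.5},{"dp":[38,2.6,0],"dr":[0,0,0.061],"fingers":1.5}]'
python3 -m jog '[{"dp":[3,0,0],"dr":[0,0,0],"fingers":1.5},{"dp":[6,0,1],"dr":[0,0,0],"fingers":1.5},{"dp":[8,0,2],"dr":[0,0,0],"fingers":1.5},{"dp":[8.7,0,4],"dr":[0,0,0],"fingers":1.5},{"dp":[8.7,0,6],"dr":[0,0,0],"fingers":1.5},{"dp":[8.7,0,6],"dr":[0,0,0],"fingers":1.5},{"dp":[8.7,0,6],"dr":[0,0,0],"fingers":1.5},{"dp":[8.7,0,6],"dr":[0,0,0],"fingers":1.5}]'
python3 - <<'E'
from h import *
from rig import env
sp(.624,.2985,.0085,3,.085)
o,t,R=st()
for n in("side","top"):
    f=env.grab_frame(n);[print(n,l[:4]) for l in lenses(f) if l[0]<.7]
    prongs(f,t,R,n)
E
```

```text
t: 40.6
tcp_pos: [0.4988, 0.2057, 0.2523]
ee_rot: [-2.159, -2.28, 0.003]
contact_force: [-0.1, -0.5, -2.3]
gripper_width: 0.0208
grip_force: 89.1
t: 41.4
tcp_pos: [0.4968, 0.2891, 0.1947]
ee_rot: [2.164, 2.277, 0.002]
contact_force: [0.5, -0.9, -2.1]
gripper_width: 0.021
grip_force: 89.1
under 0.0085 back 0.085 dp [ 0.12 -0.05  5.47] dr [ 0.001 -0.    -0.002] at [0.4968 0.2891 0.1947] tilt [ 0.001  0.001 -1.   ] yaw 2.91
side (0.5013, 0.357, 0.0981, np.float64(0.3))
side (0.624, 0.2972, 0.0308, np.float64(0.0435))
side (0.6348, -0.1633, 0.0308, np.float64(0.0448))
side (0.6407, -0.2427, 0.0301, np.float64(0.0442))
side (0.65, -0.3176, 0.0301, np.float64(0.0457))
side lat 0.0247 ang 0.69 tip 0.0736 z 0.125 pitch -2.2 61
side lat -0.0232 ang 0.49 tip 0.0731 z 0.1242 pitch -1.6 61
top (0.5649, -0.2525, 0.1785, np.float64(0.0902))
top (0.5647, -0.1166, 0.1147, np.float64(0.0869))
top (0.6514, -0.316, 0.0303, np.float64(0.0407))
top (0.6408, -0.2411, 0.0297, np.float64(0.0414))
top (0.635, -0.1607, 0.0291, np.float64(0.0421))
top (0.6241, 0.2995, 0.0295, np.float64(0.0394))
top lat -0.0219 ang 1.25 tip 0.0754 z 0.1264 pitch -0.2 94
```

```bash
python3 -m jog '[{"dp":[0.1,-0.1,1],"dr":[0,0,0],"fingers":1.5},{"dp":[0.1,-0.1,2.5],"dr":[0,0,0],"fingers":1.5},{"dp":[0.1,-0.1,4],"dr":[0,0,0],"fingers":1.5},{"dp":[0.1,-0.1,5],"dr":[0,0,0],"fingers":1.5},{"dp":[0.1,-0.1,5.45],"dr":[0,0,0],"fingers":1.5},{"dp":[0.1,-0.1,5.45],"dr":[0,0,0],"fingers":1.5},{"dp":[0.1,-0.1,5.45],"dr":[0,0,0],"fingers":1.5}]'
python3 -m jog '[{"dp":[0,1,0],"dr":[0,0,0],"fingers":1.5},{"dp":[0,2,0],"dr":[0,0,0],"fingers":1.5},{"dp":[0,3,0],"dr":[0,0,0],"fingers":1.5},{"dp":[0,3,0],"dr":[0,0,0],"fingers":1.5}]'
python3 - <<'E'
from h import *
from rig import env
f=env.grab_frame("side");[print(l[:4]) for l in lenses(f) if l[0]<.7]
sp(.624,.2985,.0085,3)
E
```

```text
t: 42.2
tcp_pos: [0.4952, 0.2906, 0.1396]
ee_rot: [2.163, 2.278, 0.001]
contact_force: [-0.1, 0.1, -1.3]
gripper_width: 0.0211
grip_force: 89.0
t: 42.6
tcp_pos: [0.5277, 0.2917, 0.1402]
ee_rot: [2.164, 2.275, 0.004]
contact_force: [0.1, 0.8, -2.7]
gripper_width: 0.0214
grip_force: 89.0
(0.5176, 0.3539, 0.1035, np.float64(0.3))
(0.6236, 0.2974, 0.0298, np.float64(0.0422))
(0.635, -0.1633, 0.0303, np.float64(0.0452))
(0.6401, -0.2419, 0.0311, np.float64(0.0454))
(0.6495, -0.3175, 0.0302, np.float64(0.0447))
under 0.0085 back 0 dp [ 0.03  5.49 -0.01] dr [ 0.001  0.    -0.002] at [0.5263 0.2917 0.1398] tilt [ 0.001  0.    -1.   ] yaw 2.9
```

```bash
python3 -m jog '[{"dp":[0,1,0],"dr":[0,0,0],"fingers":1.5},{"dp":[0,2,0],"dr":[0,0,0],"fingers":1.5},{"dp":[0,3,0],"dr":[0,0,0],"fingers":1.5},{"dp":[0,4,0],"dr":[0,0,0],"fingers":1.5},{"dp":[0,5,0],"dr":[0,0,0],"fingers":1.5},{"dp":[0,5.4,0],"dr":[0,0,0],"fingers":1.5},{"dp":[0,5.4,0],"dr":[0,0,0],"fingers":1.5},{"dp":[0,5.4,0],"dr":[0,0,0],"fingers":1.5}]'
python3 -m jog '[{"dp":[0,0,-0.3],"dr":[0,0,0],"fingers":1.5},{"dp":[0,0,-0.6],"dr":[0,0,0],"fingers":1.5},{"dp":[0,0,-0.9],"dr":[0,0,0],"fingers":1.5},{"dp":[0,0,-1.3],"dr":[0,0,0],"fingers":1.5},{"dp":[0,0,-1.8],"dr":[0,0,0],"fingers":1.5},{"dp":[0,0,-2.5],"dr":[0,0,0],"fingers":1.5},{"dp":[0,0,-3.5],"dr":[0,0,0],"fingers":1.5},{"dp":[0,0,-5],"dr":[0,0,0],"fingers":1.5},{"dp":[0,0,-6.5],"dr":[0,0,0],"fingers":1.5},{"dp":[0,0,-8],"dr":[0,0,0],"fingers":1.5}]'
python3 -m jog '[{"dp":[0,0,-1.5],"dr":[0,0,0],"fingers":1.5},{"dp":[0,0,-3],"dr":[0,0,0],"fingers":1.5},{"dp":[0,0,-4],"dr":[0,0,0],"fingers":1.5},{"dp":[0,0,-4.5],"dr":[0,0,0],"fingers":1.5},{"dp":[0,0,-4.5],"dr":[0,0,0],"fingers":1.5},{"dp":[0,0,-4.5],"dr":[0,0,0],"fingers":1.5}]'
python3 - <<'E'
from h import *
from rig import env
tote(.008,0,.134)
f=env.grab_frame("side");[print(l[:4]) for l in lenses(f) if l[0]<.7]
E
```

```text
t: 43.45
tcp_pos: [0.5783, 0.2948, 0.1392]
ee_rot: [-2.163, -2.278, 0.001]
contact_force: [0.5, 0.2, -2.3]
gripper_width: 0.0207
grip_force: 89.0
t: 44.45
tcp_pos: [0.5792, 0.295, 0.2215]
ee_rot: [2.163, 2.278, 0.002]
contact_force: [0.5, -0.1, -3.2]
gripper_width: 0.0208
grip_force: 88.8
t: 45.05
tcp_pos: [0.5782, 0.2946, 0.2637]
ee_rot: [-2.163, -2.278, 0.002]
contact_force: [-0.4, 0.0, -2.9]
gripper_width: 0.0211
grip_force: 89.0
under 0.134 back 0 dp [-54.65  -8.89  -0.13] dr [-0.001  0.001 -0.061] at [0.5782 0.2946 0.2637] tilt [-0.001 -0.001 -1.   ] yaw 2.98
(0.6219, 0.2963, 0.0308, np.float64(0.1582))
(0.6337, -0.163, 0.0304, np.float64(0.0442))
(0.6411, -0.2433, 0.0305, np.float64(0.0438))
(0.6489, -0.3172, 0.0307, np.float64(0.0444))
```

```bash
python3 -m jog '[{"dp":[-0.7,-0.1,0],"dr":[0,0,0],"fingers":1.5},{"dp":[-2,-0.3,0],"dr":[0,0,0],"fingers":1.5},{"dp":[-4,-0.6,0],"dr":[0,0,0],"fingers":1.5},{"dp":[-6.5,-1,0],"dr":[0,0,0],"fingers":1.5},{"dp":[-9.5,-1.5,0],"dr":[0,0,0],"fingers":1.5},{"dp":[-12.5,-2,0],"dr":[0,0,0],"fingers":1.5},{"dp":[-15.5,-2.5,0],"dr":[0,0,0],"fingers":1.5},{"dp":[-18.5,-3,0],"dr":[0,0,0],"fingers":1.5},{"dp":[-21.5,-3.5,0],"dr":[0,0,0],"fingers":1.5},{"dp":[-24.5,-4,0],"dr":[0,0,0],"fingers":1.5}]'
python3 -m jog '[{"dp":[-3,-0.5,0],"dr":[0,0,0],"fingers":1.5},{"dp":[-6,-1,0],"dr":[0,0,0],"fingers":1.5},{"dp":[-9,-1.5,0],"dr":[0,0,0],"fingers":1.5},{"dp":[-12,-2,0],"dr":[0,0,0],"fingers":1.5},{"dp":[-15,-2.5,0],"dr":[0,0,0],"fingers":1.5},{"dp":[-18,-3,0],"dr":[0,0,0],"fingers":1.5},{"dp":[-21,-3.5,0],"dr":[0,0,0],"fingers":1.5},{"dp":[-24,-4,0],"dr":[0,0,0],"fingers":1.5},{"dp":[-26.5,-4.4,0],"dr":[0,0,0],"fingers":1.5},{"dp":[-28,-4.6,0],"dr":[0,0,0],"fingers":1.5}]'
python3 -m jog '[{"dp":[-1,-0.1,0],"dr":[0,0,-0.015],"fingers":1.5},{"dp":[-1.6,-0.2,0],"dr":[0,0,-0.03],"fingers":1.5},{"dp":[-2,-0.2,0],"dr":[0,0,-0.05],"fingers":1.5},{"dp":[-2.1,-0.2,0],"dr":[0,0,-0.061],"fingers":1.5},{"dp":[-2.1,-0.2,0],"dr":[0,0,-0.061],"fingers":1.5},{"dp":[-2.1,-0.2,0],"dr":[0,0,-0.061],"fingers":1.5}]'
python3 - <<'E'
from h import *
from rig import env
tote(.008,0,.023)
f=env.grab_frame("side");[print(l[:4]) for l in lenses(f) if l[0]<.7]
E
```

```text
t: 46.1
tcp_pos: [0.5504, 0.044, 0.2645]
ee_rot: [2.166, 2.275, -0.001]
contact_force: [0.4, -0.5, -3.5]
gripper_width: 0.0211
grip_force: 88.9
t: 47.1
tcp_pos: [0.5169, -0.2394, 0.2648]
ee_rot: [2.17, 2.271, -0.002]
contact_force: [-0.0, -0.3, -3.0]
gripper_width: 0.021
grip_force: 88.9
t: 47.7
tcp_pos: [0.5194, -0.2541, 0.2644]
ee_rot: [-2.091, -2.344, -0.0]
contact_force: [-0.3, 0.1, -2.9]
gripper_width: 0.0212
grip_force: 88.9
under 0.023 back 0 dp [-0.15 -0.17 10.99] dr [-0.    -0.001  0.001] at [ 0.5194 -0.2541  0.2644] tilt [-0.     0.001 -1.   ] yaw 6.55
(0.5368, -0.1219, 0.0326, np.float64(0.095))
(0.6337, -0.1636, 0.0307, np.float64(0.0441))
(0.565, -0.2467, 0.0304, np.float64(0.1574))
(0.6402, -0.2437, 0.0304, np.float64(0.0449))
(0.6495, -0.3176, 0.0302, np.float64(0.0445))
```

```bash
python3 -m jog '[{"dp":[-0.05,-0.2,0.5],"dr":[0,0,0],"fingers":1.5},{"dp":[-0.05,-0.2,1.5],"dr":[0,0,0],"fingers":1.5},{"dp":[-0.05,-0.2,3],"dr":[0,0,0],"fingers":1.5},{"dp":[-0.05,-0.2,4.5],"dr":[0,0,0],"fingers":1.5},{"dp":[-0.05,-0.2,6],"dr":[0,0,0],"fingers":1.5},{"dp":[-0.05,-0.2,7.5],"dr":[0,0,0],"fingers":1.5},{"dp":[-0.05,-0.2,9],"dr":[0,0,0],"fingers":1.5},{"dp":[-0.05,-0.2,10.2],"dr":[0,0,0],"fingers":1.5},{"dp":[-0.05,-0.2,10.8],"dr":[0,0,0],"fingers":1.5},{"dp":[-0.05,-0.2,11],"dr":[0,0,0],"fingers":1.5}]'
python3 -m jog '[{"dp":[0,0,0.15],"dr":[0,0,0],"fingers":1.5},{"dp":[0,0,0.25],"dr":[0,0,0],"fingers":1.5},{"dp":[0,0,0.35],"dr":[0,0,0],"fingers":1.5},{"dp":[0,0,0.45],"dr":[0,0,0],"fingers":1.5},{"dp":[0,0,0.55],"dr":[0,0,0],"fingers":1.5},{"dp":[0,0,0.65],"dr":[0,0,0],"fingers":1.5},{"dp":[0,0,0.8],"dr":[0,0,0],"fingers":1.5},{"dp":[0,0,0.95],"dr":[0,0,0],"fingers":1.5},{"dp":[0,0,1.05],"dr":[0,0,0],"fingers":1.5},{"dp":[0,0,1.05],"dr":[0,0,0],"fingers":1.5}]'
python3 -m jog '[{"dp":[0,-0.6,0],"dr":[0,0,0],"fingers":1.5},{"dp":[0,-1.4,0],"dr":[0,0,0],"fingers":1.5},{"dp":[0,-2.3,0],"dr":[0,0,0],"fingers":1.5},{"dp":[0,-3.2,0],"dr":[0,0,0],"fingers":1.5},{"dp":[0,-4.1,0],"dr":[0,0,0],"fingers":1.5},{"dp":[0,-5,0],"dr":[0,0,0],"fingers":1.5},{"dp":[0,-6,0],"dr":[0,0,0],"fingers":1.5},{"dp":[0,-7,0],"dr":[0,0,0],"fingers":1.5},{"dp":[0,-7.2,0],"dr":[0,0,0],"fingers":1.5},{"dp":[0,-7.2,0],"dr":[0,0,0],"fingers":1.5}]'
python3 -m jog '[{"dp":[0,0,-1],"dr":[0,0,0],"fingers":1.5},{"dp":[0,0,-3],"dr":[0,0,0],"fingers":1.5},{"dp":[0,0,-5],"dr":[0,0,0],"fingers":1.5},{"dp":[0,0,-7.5],"dr":[0,0,0],"fingers":1.5},{"dp":[0,0,-10],"dr":[0,0,0],"fingers":1.5},{"dp":[0,0,-11],"dr":[0,0,0],"fingers":1.5},{"dp":[0,0,-11],"dr":[0,0,0],"fingers":1.5},{"dp":[0,0,-11],"dr":[0,0,0],"fingers":1.5}]'
python3 - <<'E'
from h import *
from rig import env
a=np.radians(1.5);c=np.array([.5015,-.004])+.0125*np.array([np.cos(a),np.sin(a)])
sp(c[0],c[1],.06,1.5)
for n in("side","top"):
    f=env.grab_frame(n);[print(n,l[:4]) for l in lenses(f) if l[0]<.7]
    if n=="side":cv2.imwrite("pics/z.png",f["frame"])
E
```

```text
t: 48.75
tcp_pos: [0.5168, -0.2556, 0.1535]
ee_rot: [-2.092, -2.342, 0.001]
contact_force: [-0.8, 0.7, -2.9]
gripper_width: 0.0208
grip_force: 88.9
t: 49.75
tcp_pos: [0.5171, -0.2556, 0.1437]
ee_rot: [-2.092, -2.343, 0.0]
contact_force: [-0.2, -0.5, -2.4]
gripper_width: 0.021
grip_force: 88.9
t: 50.75
tcp_pos: [0.4453, -0.264, 0.144]
ee_rot: [2.093, 2.343, 0.001]
contact_force: [-0.1, 0.5, -2.8]
gripper_width: 0.0211
grip_force: 89.1
t: 51.55
tcp_pos: [0.4455, -0.2634, 0.2534]
ee_rot: [-2.091, -2.343, 0.0]
contact_force: [0.2, -0.7, -1.5]
gripper_width: 0.0206
grip_force: 89.2
under 0.06 back 0 dp [25.25  5.45  6.2 ] dr [-0.001 -0.001  0.087] at [ 0.4455 -0.2634  0.2534] tilt [-0.001  0.    -1.   ] yaw 6.5
side (0.4886, -0.1323, 0.0389, np.float64(0.0928))
side (0.6344, -0.1628, 0.0306, np.float64(0.0466))
side (0.5634, -0.249, 0.03, np.float64(0.0449))
side (0.6404, -0.2429, 0.0301, np.float64(0.0442))
side (0.6501, -0.3176, 0.0301, np.float64(0.0452))
top (0.6073, -0.2475, 0.1505, np.float64(0.0911))
top (0.5639, -0.1167, 0.1145, np.float64(0.0872))
top (0.6508, -0.3165, 0.0307, np.float64(0.0403))
top (0.6418, -0.2413, 0.0301, np.float64(0.0407))
top (0.6349, -0.1611, 0.0291, np.float64(0.0396))
top (0.5646, -0.247, 0.0292, np.float64(0.0409))
```

View pics/z.png

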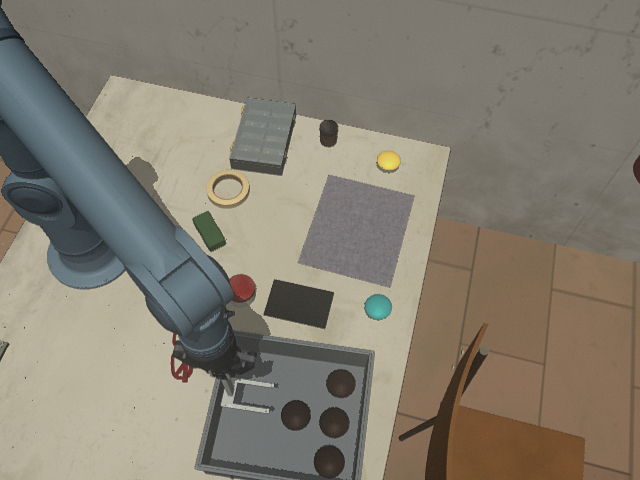

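All four lenses stand in the tote at (340,383), (334,422), (329,461) and (295,415), and the mat is empty. The bare pad at (299,303) is fully visible, so I'll measure it now.

```bash
python3 - <<'E'
from h import *
from rig import env
for n in("side","top"):
    f=env.grab_frame(n);W=cloud(f);pickle.dump(f,open(n+"p.pkl","wb"))
    m=(f["frame"].max(-1)<60)&(W[...,0]>.4)&(W[...,0]<.6)&(W[...,1]>-.07)&(W[...,1]<.06)&(W[...,2]<.02)
    for P,c,a in blobs(f,m,300):print(n,a,cv2.minAreaRect(P[:,:2].astype(np.float32)*1000))
E
python3 -m jog '[{"dp":[3,0.5,0],"dr":[0,0,0],"fingers":1.5},{"dp":[7,1.4,0],"dr":[0,0,0],"fingers":1.5},{"dp":[11,2.3,0],"dr":[0,0,0],"fingers":1.5},{"dp":[15,3.2,0],"dr":[0,0,0],"fingers":1.5},{"dp":[19,4.1,0],"dr":[0,0,0.03],"fingers":1.5},{"dp":[22,4.8,0],"dr":[0,0,0.06],"fingers":1.5},{"dp":[24.5,5.3,0],"dr":[0,0,0.087],"fingers":1.5},{"dp":[25.2,5.4,0],"dr":[0,0,0.087],"fingers":1.5},{"dp":[25.2,5.4,0],"dr":[0,0,0.087],"fingers":1.5},{"dp":[25.2,5.4,0],"dr":[0,0,0.087],"fingers":1.5}]'
```

```text
side 793 ((498.58172607421875, -5.873981475830078), (136.40077209472656, 88.33792877197266), 2.440295934677124)
top 2023 ((501.64080810546875, -3.8472747802734375), (133.47584533691406, 85.5365982055664), 1.439518928527832)
t: 52.75
tcp_pos: [0.4706, -0.0091, 0.2535]
ee_rot: [2.194, 2.248, -0.003]
contact_force: [0.1, -0.5, -2.6]
gripper_width: 0.0212
grip_force: 89.0
```

```bash
cat >> h.py <<'E'
def pad(u):
    a=np.radians(1.8);sp(.5003+.0125*np.cos(a),-.0048+.0125*np.sin(a),u,1.8)
E
python3 -c "
from h import *
pad(.01)"
```

```text
under 0.01 back 0 dp [ 0.2  -0.06 11.2 ] dr [-0.001  0.001 -0.007] at [ 0.4706 -0.0091  0.2535] tilt [-0.001 -0.001 -1.   ] yaw 1.4
```

```bash
python3 -m jog '[{"dp":[0.1,-0.1,1.5],"dr":[0,0,0],"fingers":1.5},{"dp":[0.1,-0.1,3],"dr":[0,0,0],"fingers":1.5},{"dp":[0.1,-0.1,5],"dr":[0,0,0],"fingers":1.5},{"dp":[0.1,-0.1,7],"dr":[0,0,0],"fingers":1.5},{"dp":[0.1,-0.1,8.5],"dr":[0,0,0],"fingers":1.5},{"dp":[0.1,-0.1,10],"dr":[0,0,0],"fingers":1.5},{"dp":[0.1,-0.1,10.8],"dr":[0,0,0],"fingers":1.5},{"dp":[0.1,-0.1,11.2],"dr":[0,0,0],"fingers":1.5},{"dp":[0.1,-0.1,11.2],"dr":[0,0,0],"fingers":1.5}]'
python3 - <<'E'
from h import *
from rig import env
pad(.004)
f=env.grab_frame("side");cv2.imwrite("pics/y.png",cv2.resize(f["frame"][220:340,220:380],(800,600)))
E
```

```text
t: 53.65
tcp_pos: [0.4698, -0.0073, 0.1418]
ee_rot: [-2.194, -2.249, 0.001]
contact_force: [-0.1, -1.2, -2.5]
gripper_width: 0.0209
grip_force: 89.0
under 0.004 back 0 dp [0.   0.01 0.63] dr [-0.001  0.    -0.007] at [ 0.4698 -0.0073  0.1418] tilt [-0.001 -0.    -1.   ] yaw 1.41
```

View pics/y.png

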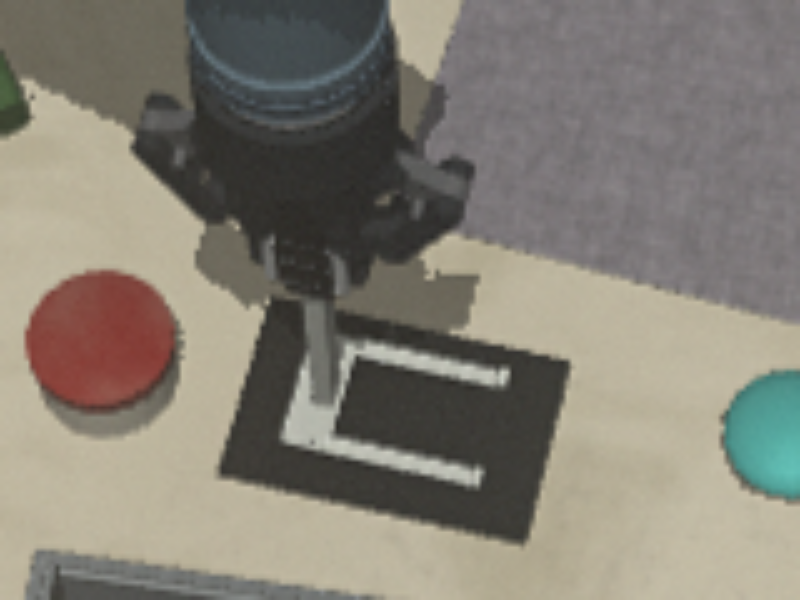

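The fork sits centred and parallel on the pad, at (285–510, 340–490). I'll set it down and let go.

```bash
python3 -m jog '[{"dp":[0,0.1,0.2],"dr":[0,0,0],"fingers":1.5},{"dp":[0,0.1,0.4],"dr":[0,0,0],"fingers":1.5},{"dp":[0,0.1,0.5],"dr":[0,0,0],"fingers":1.5},{"dp":[0,0.1,0.6],"dr":[0,0,0],"fingers":1.5},{"dp":[0,0.1,0.63],"dr":[0,0,0],"fingers":1.5},{"dp":[0,0.1,0.63],"dr":[0,0,0],"fingers":1.5}]'
python3 -m jog '[{"dp":[0,0,0],"dr":[0,0,0],"fingers":2.3},{"dp":[0,0,0],"dr":[0,0,0],"fingers":3},{"dp":[0,0,0],"dr":[0,0,0],"fingers":5},{"dp":[0,0,0],"dr":[0,0,0],"fingers":8},{"dp":[0,0,0],"dr":[0,0,0],"fingers":8.5},{"dp":[0,0,0],"dr":[0,0,0],"fingers":8.5},{"dp":[0,0,0],"dr":[0,0,0],"fingers":8.5},{"dp":[0,0,0],"dr":[0,0,0],"fingers":8.5}]' 20
python3 -m jog '[{"dp":[0,0,-1],"dr":[0,0,0],"fingers":8.5},{"dp":[0,0,-3],"dr":[0,0,0],"fingers":8.5},{"dp":[0,0,-5],"dr":[0,0,0],"fingers":8.5},{"dp":[0,0,-8],"dr":[0,0,0],"fingers":8.5},{"dp":[0,0,-11],"dr":[0,0,0],"fingers":8.5},{"dp":[0,0,-14],"dr":[0,0,0],"fingers":8.5},{"dp":[0,0,-16],"dr":[0,0,0],"fingers":8.5},{"dp":[0,0,-16],"dr":[0,0,0],"fingers":8.5},{"dp":[0,0,-16],"dr":[0,0,0],"fingers":8.5}]'
python3 -m jog '[{"dp":[4,0,0],"dr":[0,0,0],"fingers":8.5},{"dp":[8,0,0],"dr":[0,0,0],"fingers":8.5},{"dp":[12,0,0],"dr":[0,0,0],"fingers":8.5},{"dp":[16,0,0],"dr":[0,0,0],"fingers":8.5},{"dp":[20,0,0],"dr":[0,0,0],"fingers":8.5},{"dp":[20,0,0],"dr":[0,0,0],"fingers":8.5},{"dp":[20,0,0],"dr":[0,0,0],"fingers":8.5},{"dp":[20,0,0],"dr":[0,0,0],"fingers":8.5}]'
python3 - <<'E'
from h import *
from rig import env
f=env.grab_frame("top");[print(l[:4]) for l in lenses(f) if l[0]<.7]
g=env.grab_frame("side");cv2.imwrite("pics/x.png",np.hstack([cv2.resize(f["frame"][140:310,150:560],(400,300)),cv2.resize(g["frame"][220:340,220:380],(400,300))]))
for n,f in(("top",f),("side",g)):
    W=cloud(f);B=f["frame"].astype(int);box=(W[...,0]>.4)&(W[...,0]<.6)&(W[...,1]>-.07)&(W[...,1]<.08)
    print(n,"grip",np.median(W[box&(W[...,2]>.175)&(W[...,2]<.2)],0))
    for P,c,a in blobs(f,(W[...,2]<.03)&box&(B.min(-1)>130),25):
        if a<2000:print(a,np.nanmin(P,0).round(3),np.nanmax(P,0).round(3))
E
```

```text
t: 54.3
tcp_pos: [0.471, -0.0063, 0.1357]
ee_rot: [-2.192, -2.25, 0.0]
contact_force: [0.1, -0.5, -3.0]
gripper_width: 0.0209
grip_force: 89.2
t: 55.1
tcp_pos: [0.471, -0.0064, 0.1357]
ee_rot: [2.192, 2.25, -0.0]
contact_force: [-0.7, -0.3, 0.3]
gripper_width: 0.0846
grip_force: 0.0
t: 56.0
tcp_pos: [0.471, -0.0064, 0.2961]
ee_rot: [2.192, 2.25, 0.002]
contact_force: [-0.1, -0.2, 0.3]
gripper_width: 0.085
grip_force: 0.0
t: 56.8
tcp_pos: [0.4655, 0.1917, 0.2944]
ee_rot: [2.195, 2.248, -0.004]
contact_force: [0.2, -0.6, 0.2]
gripper_width: 0.085
grip_force: 0.0
(0.5658, -0.2526, 0.178, np.float64(0.0901))
(0.5642, -0.1165, 0.1148, np.float64(0.088))
(0.6501, -0.3168, 0.0306, np.float64(0.0406))
(0.642, -0.2413, 0.0292, np.float64(0.0414))
(0.6353, -0.1609, 0.0294, np.float64(0.0412))
(0.5642, -0.2464, 0.029, np.float64(0.041))
top grip [ 0.46719617 -0.02824254  0.18207325]
140 [ 0.466 -0.021  0.   ] [0.544 0.004 0.024]
side grip [ 0.46733566 -0.03261136  0.1834881 ]
```

View pics/x.png

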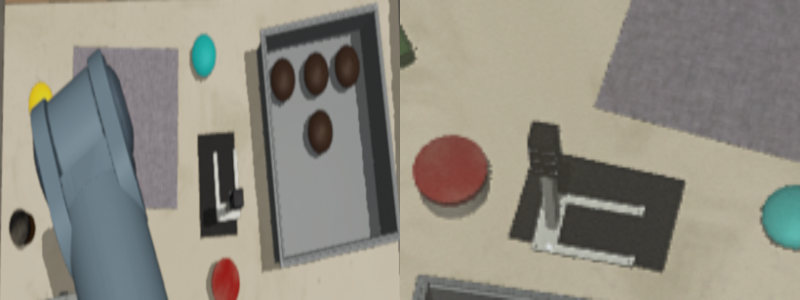

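The lenses are fine, but the spoon has been knocked about 25 mm to the right and now sits over the pad's lower edge (side crop (540–640, 200–265)). I'll measure it and put it back.

```bash
python3 - <<'E'
from h import *
from rig import env
for n in("side","top"):
    f=env.grab_frame(n);W=cloud(f);B=f["frame"].astype(int)
    box=(W[...,0]>.49)&(W[...,0]<.6)&(W[...,1]>-.075)&(W[...,1]<.03)
    print(n,"grip",np.median(W[(W[...,2]>.175)&(W[...,2]<.2)&(W[...,0]>.44)&(W[...,0]<.5)&(abs(W[...,1]+.03)<.04)],0))
    for P,c,a in blobs(f,(W[...,2]<.03)&box&(B.min(-1)>125),20):
        if a<400:
            l=cv2.fitLine(P[:,:2].astype(np.float32),2,0,.01,.01).ravel();print(c,a,np.degrees(np.arctan(l[1]/l[0])),np.nanmedian(P,0).round(4))
rel([.4673,-.0304,.21],0)
E
```

```text
side grip [ 0.46775031 -0.03187335  0.18396666]
[305.4 302.4] 70 4.4259825 [ 0.5148 -0.0025  0.0116]
top grip [ 0.46721475 -0.02832013  0.18194023]
[371.36363636 237.39772727] 88 4.883643 [ 0.5165 -0.0012  0.008 ]
dp [-22.23  -0.38   8.56] dr [-0.     0.     0.023] at [0.466  0.192  0.2955] tilt [-0. -0. -1.] yaw 1.33
```

```bash
python3 -m jog '[{"dp":[-4,0,0],"dr":[0,0,0],"fingers":8.5},{"dp":[-8,0,0],"dr":[0,0,0],"fingers":8.5},{"dp":[-12,-0.1,0],"dr":[0,0,-0.02],"fingers":8.5},{"dp":[-16,-0.2,0],"dr":[0,0,-0.04],"fingers":8.5},{"dp":[-20,-0.3,0],"dr":[0,0,-0.059],"fingers":8.5},{"dp":[-22.2,-0.4,2],"dr":[0,0,-0.059],"fingers":8.5},{"dp":[-22.2,-0.4,5],"dr":[0,0,-0.059],"fingers":8.5},{"dp":[-22.2,-0.4,7],"dr":[0,0,-0.059],"fingers":8.5},{"dp":[-22.2,-0.4,7],"dr":[0,0,-0.059],"fingers":8.5},{"dp":[-22.2,-0.4,7],"dr":[0,0,-0.059],"fingers":8.5}]'
python3 -c "
from h import *
rel([.4675,-.0301,.1357],4.7)"
```

```text
t: 58.0
tcp_pos: [0.4675, -0.0289, 0.226]
ee_rot: [2.126, 2.313, -0.0]
contact_force: [0.4, -0.0, 1.2]
gripper_width: 0.0847
grip_force: 0.0
dp [-0.12 -0.01  9.03] dr [-0.     0.     0.002] at [ 0.4675 -0.0289  0.226 ] tilt [-0. -0. -1.] yaw 4.82
```

```bash
python3 -m jog '[{"dp":[-0.1,0,2],"dr":[0,0,0],"fingers":8.5},{"dp":[-0.1,0,4],"dr":[0,0,0],"fingers":8.5},{"dp":[-0.1,0,6],"dr":[0,0,0],"fingers":8.5},{"dp":[-0.1,0,8],"dr":[0,0,0],"fingers":8.5},{"dp":[-0.1,0,9],"dr":[0,0,0],"fingers":8.5},{"dp":[-0.1,0,9],"dr":[0,0,0],"fingers":6},{"dp":[-0.1,0,9],"dr":[0,0,0],"fingers":4},{"dp":[-0.1,0,9],"dr":[0,0,0],"fingers":2.6},{"dp":[-0.1,0,9],"dr":[0,0,0],"fingers":1.5},{"dp":[-0.1,0,9],"dr":[0,0,0],"fingers":1.5}]' 90
python3 -m jog '[{"dp":[0,0,0],"dr":[0,0,0],"fingers":1.5},{"dp":[0,0,0],"dr":[0,0,0],"fingers":1.5},{"dp":[0,0,0],"dr":[0,0,0],"fingers":1.5},{"dp":[0,0,0],"dr":[0,0,0],"fingers":1.5},{"dp":[0,0,0],"dr":[0,0,0],"fingers":1.5}]'
python3 -m jog '[{"dp":[0,0,-0.5],"dr":[0,0,0],"fingers":1.5},{"dp":[0,0,-1.5],"dr":[0,0,0],"fingers":1.5},{"dp":[0,0,-2.5],"dr":[0,0,0],"fingers":1.5},{"dp":[0,0,-3],"dr":[0,0,0],"fingers":1.5},{"dp":[0,0,-3],"dr":[0,0,0],"fingers":1.5},{"dp":[0,0,-3],"dr":[0,0,0],"fingers":1.5}]'
python3 - <<'E'
from h import *
from rig import env
pad(.034)
o,t,R=st()
for n in("side","top"): prongs(env.grab_frame(n),t,R,n)
E
```

```text
t: 59.0
tcp_pos: [0.4681, -0.0294, 0.1364]
ee_rot: [2.125, 2.314, 0.002]
contact_force: [-1.7, -0.1, 2.1]
gripper_width: 0.0214
grip_force: 88.8
t: 59.5
tcp_pos: [0.4681, -0.0294, 0.1364]
ee_rot: [2.125, 2.314, 0.001]
contact_force: [-3.2, -1.5, 6.3]
gripper_width: 0.0209
grip_force: 89.0
t: 60.1
tcp_pos: [0.4676, -0.0294, 0.1658]
ee_rot: [2.125, 2.314, 0.0]
contact_force: [-0.3, -1.0, -2.5]
gripper_width: 0.0209
grip_force: 88.4
under 0.034 back 0 dp [2.19 0.41 0.03] dr [ 0.    -0.     0.054] at [ 0.4676 -0.0294  0.1658] tilt [ 0.  0. -1.] yaw 4.88
side lat 0.0232 ang 0.64 tip 0.0732 z 0.1256 pitch -2.5 81
side lat -0.0246 ang 0.21 tip 0.073 z 0.1256 pitch -0.7 84
top lat 0.0246 ang 0.12 tip 0.0751 z 0.1279 pitch -0.5 85
```

```bash
python3 -m jog '[{"dp":[0.5,0.1,0],"dr":[0,0,0.01],"fingers":1.5},{"dp":[1,0.2,0],"dr":[0,0,0.02],"fingers":1.5},{"dp":[1.6,0.3,0],"dr":[0,0,0.04],"fingers":1.5},{"dp":[2.2,0.4,0],"dr":[0,0,0.054],"fingers":1.5},{"dp":[2.35,0.45,0.8],"dr":[0,0,0.054],"fingers":1.5},{"dp":[2.35,0.45,1.8],"dr":[0,0,0.054],"fingers":1.5},{"dp":[2.35,0.45,2.4],"dr":[0,0,0.054],"fingers":1.5},{"dp":[2.35,0.45,2.7],"dr":[0,0,0.054],"fingers":1.5},{"dp":[2.35,0.45,2.95],"dr":[0,0,0.054],"fingers":1.5},{"dp":[2.35,0.45,2.95],"dr":[0,0,0.054],"fingers":1.5}]'
python3 -m jog '[{"dp":[0,0,0],"dr":[0,0,0],"fingers":2.3},{"dp":[0,0,0],"dr":[0,0,0],"fingers":3},{"dp":[0,0,0],"dr":[0,0,0],"fingers":5},{"dp":[0,0,0],"dr":[0,0,0],"fingers":8},{"dp":[0,0,0],"dr":[0,0,0],"fingers":8.5},{"dp":[0,0,0],"dr":[0,0,0],"fingers":8.5},{"dp":[0,0,0],"dr":[0,0,0],"fingers":8.5}]' 20
python3 - <<'E'
from h import *
from rig import env
rel([.471,-.006,.136],1.8)
g=env.grab_frame("side");W=cloud(g);print(np.median(W[(g["frame"].max(-1)<60)&(W[...,2]>.1)&(W[...,2]<.18)&(abs(W[...,0]-.47)<.03)&(abs(W[...,1]+.01)<.04)],0))
cv2.imwrite("pics/w.png",cv2.resize(g["frame"][220:340,220:380],(600,450)))
E
python3 -m jog '[{"dp":[0,0,-1],"dr":[0,0,0],"fingers":8.5},{"dp":[0,0,-3],"dr":[0,0,0],"fingers":8.5},{"dp":[0,0,-5],"dr":[0,0,0],"fingers":8.5},{"dp":[0,0,-8],"dr":[0,0,0],"fingers":8.5},{"dp":[0,0,-11],"dr":[0,0,0],"fingers":8.5},{"dp":[0,0,-14],"dr":[0,0,0],"fingers":8.5},{"dp":[0,0,-16],"dr":[0,0,0],"fingers":8.5},{"dp":[0,0,-16],"dr":[0,0,0],"fingers":8.5},{"dp":[0,0,-16],"dr":[0,0,0],"fingers":8.5}]'
python3 -m jog '[{"dp":[4,0,0],"dr":[0,0,0],"fingers":8.5},{"dp":[8,0,0],"dr":[0,0,0],"fingers":8.5},{"dp":[12,0,0],"dr":[0,0,0],"fingers":8.5},{"dp":[16,0,0],"dr":[0,0,0],"fingers":8.5},{"dp":[20,0,0],"dr":[0,0,0],"fingers":8.5},{"dp":[20,0,0],"dr":[0,0,0],"fingers":8.5},{"dp":[20,0,0],"dr":[0,0,0],"fingers":8.5},{"dp":[20,0,0],"dr":[0,0,0],"fingers":8.5}]'
python3 -m jog '[{"dp":[0,0,0],"dr":[0,0,0],"fingers":8.5},{"dp":[0,0,0],"dr":[0,0,0],"fingers":8.5},{"dp":[0,0,0],"dr":[0,0,0],"fingers":8.5},{"dp":[0,0,0],"dr":[0,0,0],"fingers":8.5},{"dp":[0,0,0],"dr":[0,0,0],"fingers":8.5}]'
python3 - <<'E'
from h import *
from rig import env
f=env.grab_frame("top");[print(l[:4]) for l in lenses(f) if l[0]<.7]
g=env.grab_frame("side");cv2.imwrite("pics/v.png",np.hstack([cv2.resize(f["frame"][140:310,150:560],(400,300)),cv2.resize(g["frame"][220:340,220:380],(400,300))]))
for n,f in(("top",f),("side",g)):
    W=cloud(f)
    print(n,"grip",np.median(W[(W[...,2]>.175)&(W[...,2]<.2)&(W[...,0]>.44)&(W[...,0]<.5)&(abs(W[...,1]+.02)<.04)],0))
E
```

```text
t: 61.2
tcp_pos: [0.4693, -0.0062, 0.1368]
ee_rot: [-2.186, -2.253, 0.003]
contact_force: [-4.5, -0.3, 5.6]
gripper_width: 0.021
grip_force: 89.3
t: 61.9
tcp_pos: [0.4702, -0.0056, 0.1362]
ee_rot: [2.187, 2.256, 0.0]
contact_force: [0.4, -0.2, 1.0]
gripper_width: 0.0849
grip_force: 0.0
dp [-0.04  0.08  0.02] dr [ 0.  0. -0.] at [ 0.4702 -0.0056  0.1362] tilt [ 0. -0. -1.] yaw 1.78
[ 0.47172876 -0.0167226   0.1553792 ]
t: 62.85
tcp_pos: [0.4702, -0.0057, 0.2966]
ee_rot: [2.187, 2.255, 0.002]
contact_force: [-0.1, 0.4, -0.4]
gripper_width: 0.0852
grip_force: 0.0
t: 63.65
tcp_pos: [0.4636, 0.1924, 0.2949]
ee_rot: [2.189, 2.253, -0.005]
contact_force: [0.6, -0.3, 0.4]
gripper_width: 0.0849
grip_force: 0.0
t: 64.15
tcp_pos: [0.464, 0.194, 0.2963]
ee_rot: [2.187, 2.255, 0.0]
contact_force: [0.4, 0.3, -0.9]
gripper_width: 0.085
grip_force: 0.0
(0.566, -0.253, 0.1782, np.float64(0.0903))
(0.5647, -0.1165, 0.1147, np.float64(0.0876))
(0.6508, -0.3164, 0.0304, np.float64(0.0411))
(0.6418, -0.2419, 0.0296, np.float64(0.0418))
(0.6349, -0.1611, 0.0291, np.float64(0.0421))
(0.5639, -0.2461, 0.0286, np.float64(0.0417))
top grip [ 0.46938952 -0.00514328  0.1819654 ]
side grip [ 0.46938422 -0.00949093  0.18425525]
```

View pics/v.png

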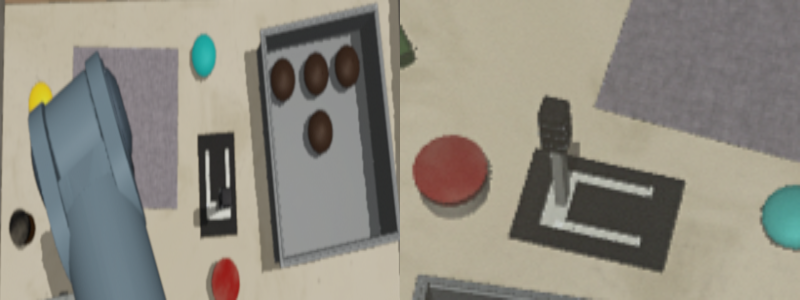

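The spoon now stands centred on the pad (side crop (545–650, 175–245)) and the four lenses are upright in the tote. I'll hand the job in.

```bash
python3 -c "
from rig import env
print(env.sign_off())"
```

```text
the job is handed in; nothing more can be done
None
```

The job is handed in: all four lenses that were there stand upright in the tote, and the spoon stands within about 2 mm of the middle of its pad, let go, after I put it back from a knock of about 25 mm.

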